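# Hang the woven door on the cabinet's two hinge pins and close it

### The arm

A 7-joint arm with a two-finger parallel gripper is mounted at the origin on the work surface. World frame = base frame: x ahead of the robot, y to its left, z up, the work surface at z = 0. Lengths are in m, angles in rad, forces in N, time in s.
With the tool pointing down it reaches from about 0.4 to 0.9 m from the base axis. Payload 5.5 kg.
Tool frame: the origin (TCP) lies at the very end of the fingers, on their centre line; the grasp point (between the pads) lies 19 mm behind it; y points along the fingers, x is the direction in which the jaws open and shut, and the axes are right-handed (so a half turn about y gives the same grasp; the last joint's range is limited). The gripper opens to 92 mm and grips with 3 to 60 N. Pads are 19 mm wide; open, the fingers measure 130 mm over their backs; the gripper's body (75 mm by 190 mm) begins 47 mm behind the grasp point.
Start: joints at [1.592, 0.501, -0.427, 1.55, 0.221, 1.138, -0.21], TCP at [0.156, -0.631, 0.227] pointing down, gripper open.
Joint ranges: [-2.88, 2.88], [-0.31, 2.03], [-1.54, 1.56], [0.2, 2.42], [-1.41, 4.55], [0.19, 2.02], [-2.57, 2.57]. Speed limits (rad/s): [2.57, 2.57, 3.14, 3.14, 3.14, 3.14, 3.14].

### API

Orientations are given as [roll, pitch, yaw] about the fixed x, y, z axes, in that order (R = Rz(yaw) Ry(pitch) Rx(roll)).
In Python, from rig import arm gives the robot as it stands.
- The arm moves only by the shell command python3 -m pendant 'ROWS' [OPENING] [FORCE]. ROWS is JSON, a list of rows, each an object of numbers: "x", "y", "z": the shift along the tool's x, y, z in cm; "turn": the turn about the tool's y in rad. A call has 1 to 12 rows; each row is the pose to reach, as a shift and turn from the pose commanded when the call began, along the tool's axes at that moment; what a row does not reach only later rows make up. A row lasts 1/10 s, in which the tool goes at most 50 mm and 8.59 degrees, less where a joint would pass 70% of its speed; a pose out of reach is approached as far as the arm can. A call with a gripper value outside its range is refused whole. OPENING is the gripper command: -1 is shut, 1 is fully open, values between are in proportion, set as the call begins (- or left out, the last holds). The fingers move at their own pace and stop on an object; FORCE is the grip in N (left out, the last holds). Time passes only in rows, so rows that repeat a pose let the fingers close. It gives the time, the measured TCP pose, the force and the opening at its end, in the units of the state.
- arm.get_state(): the state, without advancing time (a new reading comes with each control period).
- arm.get_image(name): name is "side" or "top" or "wrist"; returns (picture, depth): 480x640x3 uint8, blue, green, red; 480x640 float32, m along the optical axis (not along the pixel's ray), 0 where there is no reading.
- arm.camera_model(name): a dict with "camera_matrix" (3x3 intrinsics, pixels), "k1" (the pictures are not rectified: a ray, as slopes to the right and down, at radius r is drawn at 1 + k1 r^2 times it, then the intrinsics apply), "view" (4x4, takes a point from world to camera coordinates). Camera axes: x right, y down, z forward; pixel columns grow to the right and rows downward; lengths in m; the calibration is good to about 2 mm. A picture is of the moment at which its call begins: read the wrist's pose just before it. camera_model takes no time and is no camera call; for the wrist camera it gives the pose at the moment of the call.
- arm.close_job(): hands the job in, once; it reports no verdict.
The state is a dict: "time_s": time; "joint_pos": joint angles; "joint_velocities": joint speeds; "tau": joint torques, N m; "position": TCP position; "eef_rot": TCP orientation; "ft_force": force on the tool from outside, world axes, zero at the start; "torque": the same for the moment, N m; "finger_gap": finger opening in m.
Only numpy, scipy, OpenCV 4.12 (cv2) and the standard library are available. Lean on these libraries where they do the work, as an engineer would, in place of code of your own. Each camera call takes 0.05 s, during which the arm holds its last target.

### The job

Take the woven rattan door out of its slotted stand and hang it on the small cabinet: with the door standing open, roughly square to the cabinet front, feel both knuckles onto the two upright hinge pins together and lower it gently until it sits fully home. Then let go and swing it shut against its stop, without forcing, dropping or flinging the door and without disturbing the other things on the bench.

Things in the scene. Friction and masses are not known exactly. Their poses are not given: they have to be found in the camera images.
- door: Loose lift-off door, woven panel in a cane frame, 0.3-0.55 kg, upright in the stand's slot at first. Origin: on the axis (z, up) of its two knuckle holes, level with the door's lower edge. The frame runs towards -x: x -18 to -188 mm, z 0 to 190 mm, 14 mm thick (y -7 to 7). Outer face +y, with a brass knob 23 mm proud at x -177, z 90 mm.
- door_seat (a point): Point on the door's knuckle axis at the lower knuckle's underside (door x 0, y 0, z 30 mm). The two steel knuckles, 20 mm square and 22 mm high, have undersides at door z 30 and 130 mm and vertical through holes 10.5 mm wide.
- door_handle (a point): Centre of the top face of the dark wooden lifting block on the door's top edge, door x -65, y 0, z 226 mm. The block is 34 mm long (door x), 22 mm thick (door y) and 36 mm high; gripped across its 34 mm length it keeps the door from swinging in the grip. The top rail below it is 14 mm thick and 36 mm high.
- cabinet: Small wooden cabinet fixed to the bench, open front facing its -x, 140 mm deep (x -70 to 70), 210 mm wide (y), 222 mm high. Origin: centre of its underside. Two hinge pins stand one above the other before its +y front edge. Hung open and square, the door has the cabinet's yaw and points to its -x; shut, it has turned +90 degrees (counter-clockwise from above) to cover the front.
- hinge_line (a point): Nominal pin axis at the lower bracket's top, cabinet x -90, y 85, z 52 mm. The real pins (firm, on a slotted, shimmed plate) both stand off it by the same amount, up to 5 mm in cabinet x and 5 mm in y, different each time. Pins: brass, 8 mm diameter, 18 mm tall, 1 mm chamfered tip, rising from brackets of 9 mm radius with tops at z 52 and 152 mm, on which the knuckles come to rest.
- stop (a point): Middle of the front face of the dark stop strip, 14 mm wide and 9 mm thick, on the cabinet front (cabinet x -79, y -86, z 115 mm); the back of the shut door meets it.
- stand: Dark wooden stand fixed to the bench, 150 mm long (x), 75 mm wide, 57 mm high, with a slot along x, 17 mm wide, whose floor is at z 12 mm; the door stands in it. Origin: underside, below the middle of the slot.
- basket: Bystander: round lidded basket, 90 mm diameter, 75 mm high, loose on the bench. Origin: centre of underside.
- glue_jar: Bystander: jar, 56 mm diameter, 85 mm high, loose on the bench. Origin: centre of underside.
- hammer: Bystander: wooden-handled hammer, 260 mm long, lying along its x on the bench, loose. Origin: underside, mid-length.
- hoop: Bystander: flat cane hoop, 110 mm outside diameter, 12 mm high, loose on the bench. Origin: centre of underside.
There are look-alikes about, which are no part of the job. There is more than one size of the door; the job needs the larger.

How it is judged:
By the outcome, as a careful person would: the job done as asked, in the order asked, and still so for the second after the job is handed in, with the robot touching nothing.
It also fails if it takes over 72 s, if anything falls off the work surface, if the arm or the gripper's body presses on something with over 40 N, if the wrist force passes 120 N, or if a joint passes its speed limit or range.

## Working session

There is one attempt and no reset: what is moved stays moved. The work goes in short steps, Python scripts to look and compute and a shell command to move; the robot and the scene stay as the last step left them, time stands still between calls to the robot, and variables do not carry over. Pictures are saved under pics/ and viewed, and the job is handed in when it is done.

```bash
ls; mkdir -p pics; cat > h.py <<'E'
import numpy as np, cv2
from rig import arm
from scipy.spatial.transform import Rotation as R
def save(n,f):
    im,d=arm.get_image(n); cv2.imwrite(f'pics/{f}.png',im); np.save(f'pics/{f}.npy',d); return im,d
def pt(m,u,v,d):
    # pixel + depth -> world
    K=np.array(m['camera_matrix']);V=np.array(m['view'])
    s=und(m,u,v); return (np.linalg.inv(V)@np.array([s[0]*d,s[1]*d,d,1]))[:3]
def und(m,u,v):
    K=np.array(m['camera_matrix']);x=(u-K[0,2])/K[0,0];y=(v-K[1,2])/K[1,1]
    a,b=x,y
    for _ in range(20):
        f=1+m['k1']*(a*a+b*b);a,b=x/f,y/f
    return a,b
def plane(m,u,v,z):
    V=np.linalg.inv(np.array(m['view']));s=und(m,u,v)
    d=V[:3,:3]@np.array([s[0],s[1],1]);o=V[:3,3];return o+d*(z-o[2])/d[2]
def proj(m,p):
    K=np.array(m['camera_matrix']);q=np.array(m['view'])@np.append(p,1);x,y=q[0]/q[2],q[1]/q[2]
    f=1+m['k1']*(x*x+y*y);return K[0,0]*x*f+K[0,2],K[1,1]*y*f+K[1,2]
def st():
    s=arm.get_state();r=R.from_euler('xyz',s['eef_rot']).as_matrix()
    return s,r
E
python3 - <<'E'
from h import *
s,r=st();print(s);print(r)
for n in('side','top','wrist'):
    save(n,n+'0');print(n,arm.camera_model(n))
E
```

```text
pics
{'time_s': 0.0, 'joint_pos': array([ 1.59220405,  0.50187305, -0.42677151,  1.5514507 ,  0.22083474,
        1.13830919, -0.21030818]), 'joint_velocities': array([-0.0001448 , -0.00042066, -0.00056654, -0.00014087, -0.00015891,
       -0.00057297,  0.00125439]), 'tau': array([-2.92025316e-04, -5.66586399e+01, -5.81641942e+00, -2.79110885e+01,
       -6.87463162e-02,  3.06493824e-02,  2.26133106e-04]), 'position': array([ 0.15540316, -0.63042125,  0.22566054]), 'eef_rot': array([-1.57076563,  0.00197704, -1.32895988]), 'ft_force': array([-0.47614961,  0.57978165, -0.83282732]), 'torque': array([ 0.02605967, -0.00865857,  0.05210303]), 'finger_gap': 0.09168048880535333}
[[ 2.39485569e-01 -4.43669813e-04  9.70899822e-01]
 [-9.70897911e-01  1.92686196e-03  2.39485978e-01]
 [-1.97704263e-03 -9.99998045e-01  3.06975380e-05]]
side {'camera_matrix': array([[459.71045069,   0.        , 319.48624422],
       [  0.        , 459.71045069, 242.99473874],
       [  0.        ,   0.        ,   1.        ]]), 'k1': -0.04622109819653491, 'view': array([[-0.96762122, -0.25211954, -0.01203787,  0.
[... 511 characters left out ...]
13e-01, -5.86643684e-02, -2.05864937e-01,
         5.20364895e-01],
       [ 2.05564953e-01,  1.11688544e-02, -9.78579740e-01,
         1.42805102e+00],
       [ 0.00000000e+00,  0.00000000e+00,  0.00000000e+00,
         1.00000000e+00]])}
wrist {'camera_matrix': array([[396.36819522,   0.        , 318.41945062],
       [  0.        , 396.36819522, 240.74182385],
       [  0.        ,   0.        ,   1.        ]]), 'k1': 0.025349147194979677, 'view': array([[ 0.23942306, -0.97091234, -0.00241391, -0.64990774],
       [-0.93418693, -0.23104265,  0.27187144, -0.03431068],
       [-0.26452105, -0.06283725, -0.96233055,  0.39045552],
       [ 0.        ,  0.        ,  0.        ,  1.        ]])}
```

View pics/side0.png

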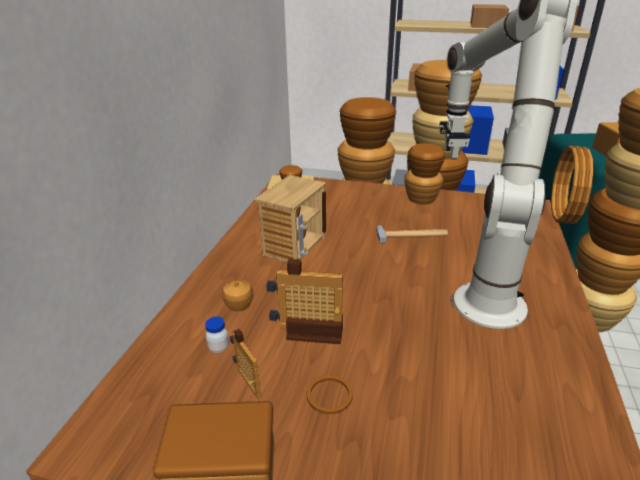

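View pics/top0.png

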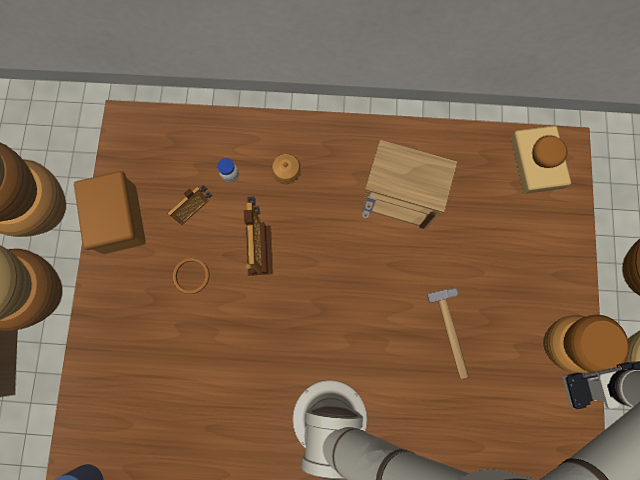

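View pics/wrist0.png

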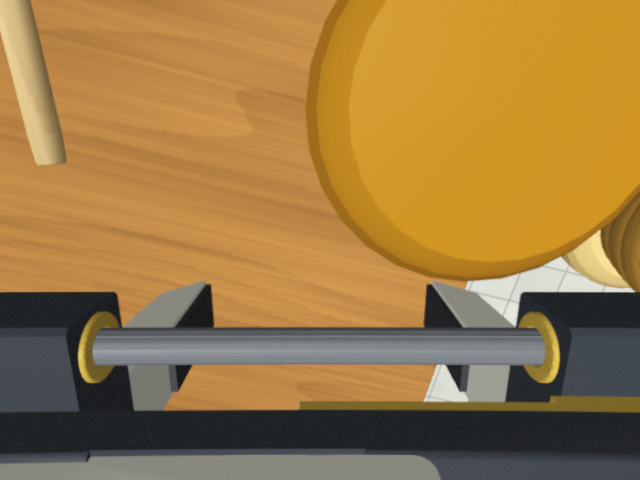

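The top view shows the large door in its stand at about (257,240) and its block near (250,212). The cabinet is near (410,185), with hinge brackets at (369,206) and the stop at (428,220). I'll zoom in on these.

```bash
python3 - <<'E'
import cv2,numpy as np
t=cv2.imread('pics/top0.png');s=cv2.imread('pics/side0.png')
a=cv2.resize(t[185:285,215:300],None,fx=6,fy=6,interpolation=cv2.INTER_CUBIC)[:600]
b=cv2.resize(t[135:235,355:465],None,fx=6,fy=6,interpolation=cv2.INTER_CUBIC)
cv2.imwrite('pics/a.png',a);cv2.imwrite('pics/b.png',b)
c=cv2.resize(s[170:350,225:355],None,fx=3.3,fy=3.3,interpolation=cv2.INTER_CUBIC);cv2.imwrite('pics/c.png',c)
E
```

```text
(no output)
```

View pics/a.png

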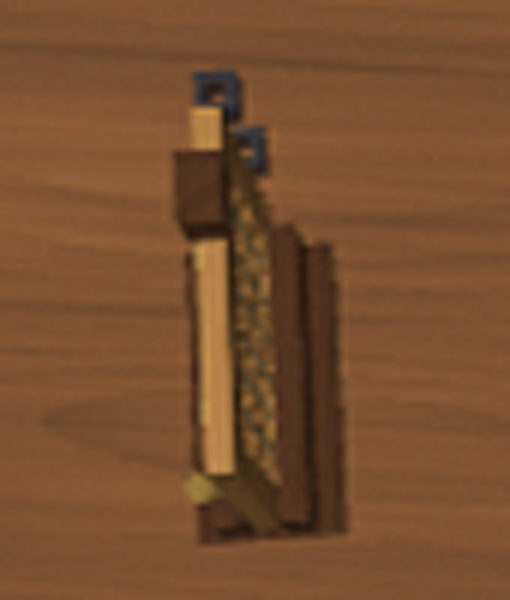

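View pics/b.png

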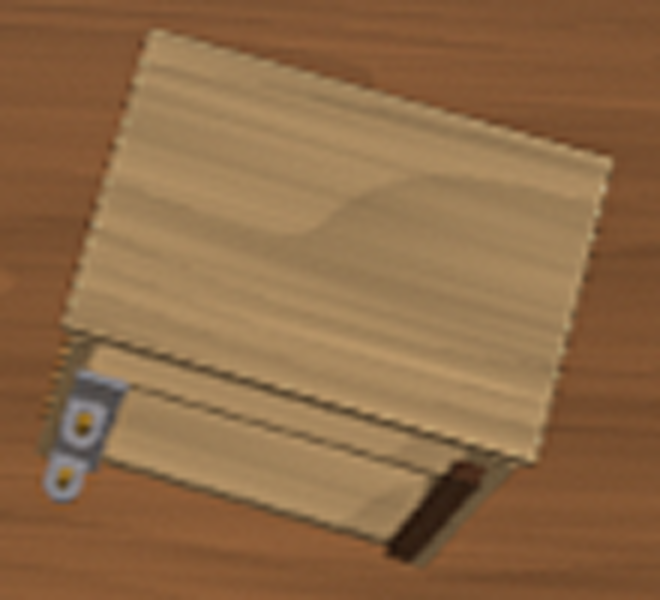

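View pics/c.png

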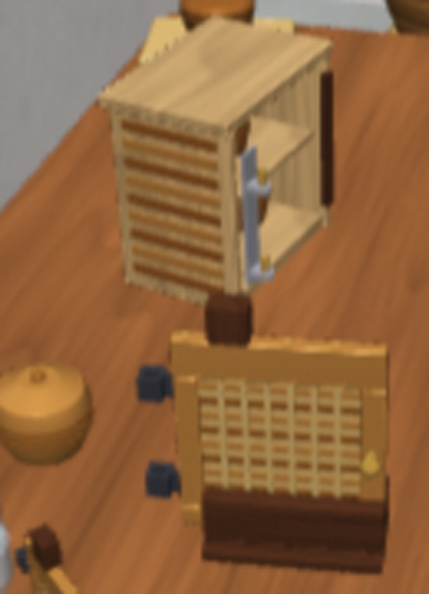

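```bash
python3 - <<'E'
from h import *
m=arm.camera_model('top')
c=[(380,140),(456.7,161.7),(444.2,212),(365.8,189.7)]
P=[plane(m,u,v,.222) for u,v in c]
for p in P:print('cabtop',p.round(4))
print([np.linalg.norm(P[i]-P[(i+1)%4]).round(4) for i in range(4)])
for i,j in((0,1),(3,2)):
    e=P[i]-P[j];print('yaw',np.arctan2(-e[0],e[1]))
for i,j in((0,3),(1,2)):
    e=P[i]-P[j];print('yaw',np.arctan2(e[1],e[0]))
f=lambda a,b,x0,y0:(x0+a/6,y0+b/6)
print('pin up',plane(m,*f(85,420,355,135),.170),'pin lo',plane(m,*f(65,475,355,135),.070))
print('stop',plane(m,*f(405,550,355,135),.02))
# door: z0 = .012
print('block', [plane(m,*f(a,b,215,185),.238).round(4) for a,b in((175,152),(222,152),(226,235),(178,235))])
print('railtop far/near',[plane(m,*f(a,b,215,185),.202).round(4) for a,b in((190,108),(221,108),(205,474),(235,474))])
print('knuckle up',plane(m,*f(217,94,215,185),.164))
E
```

```text
cabtop [ 0.7691 -0.0922  0.222 ]
cabtop [ 0.7188 -0.3042  0.222 ]
cabtop [ 0.5742 -0.2709  0.222 ]
cabtop [ 0.6236 -0.0589  0.222 ]
[np.float64(0.2178), np.float64(0.1483), np.float64(0.2177), np.float64(0.1492)]
yaw -0.23299945825370982
yaw -0.2289415538180435
yaw -0.22525946369855393
yaw -0.22599816692278102
pin up [ 0.59635298 -0.0740159   0.17      ] pin lo [ 0.59611387 -0.07366836  0.07      ]
stop [ 0.58033318 -0.25327753  0.02      ]
block [array([0.5425, 0.2605, 0.238 ]), array([0.5437, 0.2398, 0.238 ]), array([0.5064, 0.2347, 0.238 ]), array([0.5052, 0.2557, 0.238 ])]
railtop far/near [array([0.5728, 0.2619, 0.202 ]), array([0.5737, 0.2478, 0.202 ]), array([0.4059, 0.24  , 0.202 ]), array([0.4067, 0.2268, 0.202 ])]
knuckle up [0.5908282  0.25637296 0.164     ]
```

```bash
python3 - <<'E'
from h import *
s,r=st();m=arm.camera_model('wrist');Vi=np.linalg.inv(m['view'])
print('cam in tool',r.T@(Vi[:3,3]-s['position']),'\naxes in tool\n',r.T@Vi[:3,:3])
print(arm.get_state()['time_s'])
# where in wrist image do tool-frame points go
for p in([0,0,0],[.046,0,0],[-.046,0,0]):print(proj(m,s['position']+r@np.array(p)))
E
```

```text
cam in tool [ 0.00112134 -0.15757266  0.07315821] 
axes in tool
 [[ 9.99999529e-01  1.96546847e-04 -9.50749935e-04]
 [ 9.68369607e-04 -2.71933161e-01  9.62315654e-01]
 [-6.94003276e-05 -9.62316121e-01 -2.71933223e-01]]
0.15
(np.float64(316.19114519405355), np.float64(304.44990912578623))
(np.float64(422.765250297176), np.float64(304.59844225108793))
(np.float64(209.64738025192372), np.float64(304.5335189428798))
```

```bash
python3 -m pendant '[{"x":-1,"z":1,"y":-0.5,"turn":-0.03},{"x":-3,"z":3.5,"y":-1.5,"turn":-0.1},{"x":-6,"z":7,"y":-3,"turn":-0.2},{"x":-9,"z":10.5,"y":-4,"turn":-0.3},{"x":-12,"z":14,"y":-4,"turn":-0.4},{"x":-15,"z":17.5,"y":-4,"turn":-0.5},{"x":-18,"z":21,"y":-4,"turn":-0.6},{"x":-21,"z":24.5,"y":-4,"turn":-0.7},{"x":-24,"z":28,"y":-4,"turn":-0.8},{"x":-27,"z":31,"y":-4,"turn":-0.9},{"x":-29,"z":33,"y":-4,"turn":-0.96},{"x":-30,"z":34,"y":-4,"turn":-1.0}]'; python3 - <<'E'
from h import *
print(arm.get_state()['joint_pos'],arm.get_state()['eef_rot'])
E
```

```text
time_s: 1.35
position: [0.4153, -0.2545, 0.2672]
eef_rot: [-1.571, -0.0, -0.32]
ft_force: [0.2, 0.1, 0.6]
finger_gap: 0.0914
[ 1.25037518  0.21549002 -0.8534816   1.89135313  0.18093897  1.11342526
  0.00749026] [-1.57116257e+00 -4.23123486e-04 -3.20476957e-01]
```

```bash
python3 -m pendant '[{"x":0.7,"z":2,"y":0.5,"turn":-0.02},{"x":1.8,"z":6,"y":2,"turn":-0.05},{"x":3,"z":10,"y":4,"turn":-0.07},{"x":3.8,"z":13,"y":5,"turn":-0.09},{"x":4.3,"z":14,"y":5.5,"turn":-0.09},{"x":4.3,"z":14,"y":5.5,"turn":-0.09},{"x":4.3,"z":14,"y":5.5,"turn":-0.09}]'; python3 - <<'E'
from h import *
import pickle
m=arm.camera_model('wrist');save('wrist','w1');pickle.dump(m,open('pics/w1.pkl','wb'))
for z in(.07,.17):print(proj(m,[.596,-.074,z]))
E
```

```text
time_s: 2.05
position: [0.4992, -0.1414, 0.2117]
eef_rot: [-1.572, 0.001, -0.24]
ft_force: [-0.6, -0.8, -0.1]
finger_gap: 0.0918
(np.float64(427.4985733240479), np.float64(104.48612768848739))
(np.float64(483.82544149467685), np.float64(91.9300841113924))
```

View pics/w1.png

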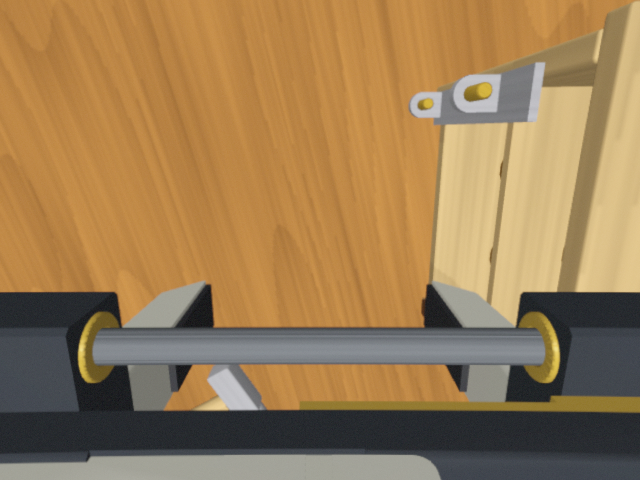

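```bash
python3 - <<'E'
import cv2
t=cv2.imread('pics/w1.png')
cv2.imwrite('pics/w1c.png',cv2.resize(t[60:130,400:550],None,fx=5,fy=5,interpolation=cv2.INTER_CUBIC))
E
```

```text
(no output)
```

View pics/w1c.png

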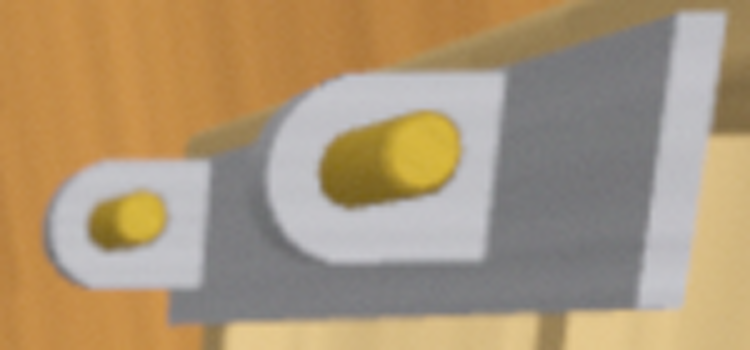

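```bash
python3 - <<'E'
from h import *
import pickle
m=pickle.load(open('pics/w1.pkl','rb'))
print(plane(m,484.6,90.4,.170),plane(m,471.4,94,.152),plane(m,428.4,103.2,.07))
a,b=plane(m,400+503/5,60+72/5,.152),plane(m,400+487/5,60+260/5,.152);e=a-b;print(np.linalg.norm(e),np.arctan2(-e[0],e[1]))
a,b=plane(m,400+335/5,60+262/5,.152),plane(m,400+487/5,60+260/5,.152);e=b-a;print(np.linalg.norm(e),np.arctan2(e[1],e[0]))
E
```

```text
[ 0.59642963 -0.07341922  0.17      ] [ 0.59689116 -0.07369008  0.152     ] [ 0.59675829 -0.07330184  0.07      ]
0.017970985729037266 -0.1989690576304117
0.015607481996472383 -0.23425556833065533
```

```bash
python3 -m pendant '[{"x":0,"z":1,"y":-1.5,"turn":-0.02},{"x":0,"z":3.5,"y":-4,"turn":-0.06},{"x":-0.5,"z":7.5,"y":-6,"turn":-0.12},{"x":-1,"z":12,"y":-8,"turn":-0.18},{"x":-2,"z":16.5,"y":-8,"turn":-0.24},{"x":-3,"z":21,"y":-8,"turn":-0.3},{"x":-4,"z":25.5,"y":-8,"turn":-0.35},{"x":-4.5,"z":30,"y":-8,"turn":-0.37},{"x":-4.9,"z":32.5,"y":-8,"turn":-0.37},{"x":-4.9,"z":32.9,"y":-8,"turn":-0.37},{"x":-4.9,"z":32.9,"y":-8,"turn":-0.37}]'; python3 - <<'E'
from h import *
import pickle
m=arm.camera_model('wrist');save('wrist','w2');pickle.dump(m,open('pics/w2.pkl','wb'))
E
```

```text
time_s: 3.2
position: [0.5302, 0.1918, 0.2929]
eef_rot: [-1.571, -0.001, 0.132]
ft_force: [-0.3, -0.4, 0.3]
finger_gap: 0.0919
```

View pics/w2.png

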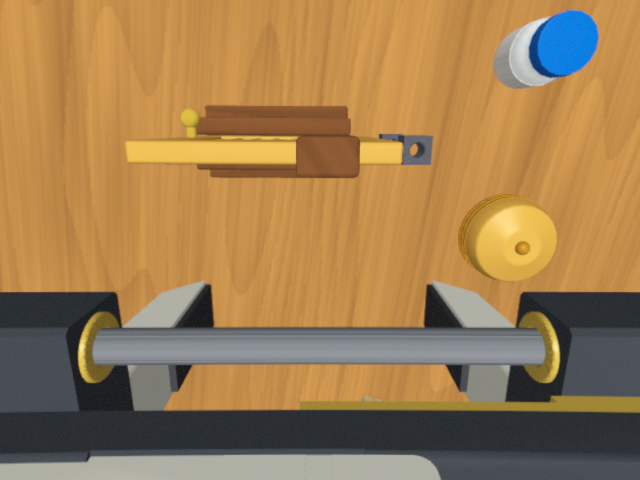

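```bash
python3 - <<'E'
import cv2
t=cv2.imread('pics/w2.png')
cv2.imwrite('pics/w2c.png',cv2.resize(t[110:190,285:445],None,fx=5,fy=5,interpolation=cv2.INTER_CUBIC))
E
```

```text
(no output)
```

View pics/w2c.png

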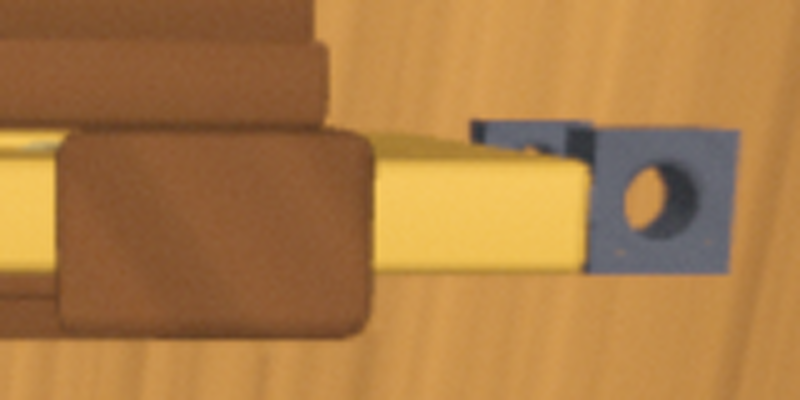

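```bash
python3 - <<'E'
from h import *
import pickle
m=pickle.load(open('pics/w2.pkl','rb'))
b=plane(m,328,156.6,.238);k=plane(m,417.4,150,.164);print(b,k,np.linalg.norm((b-k)[:2]),np.arctan2(*(k-b)[1::-1]))
c=[plane(m,285+x/5,110+y/5,.238) for x,y in((62,133),(366,133),(366,335),(62,335))]
for i in range(4):e=c[i]-c[i-1];print(np.linalg.norm(e),np.arctan2(e[1],e[0]))
t=cv2.imread('pics/w2.png')
# rail lower edge & upper edge fit in rail columns
h=cv2.cvtColor(t,cv2.COLOR_BGR2HSV)
mk=cv2.inRange(t,(40,140,190),(140,215,255))
pts=[]
for u in list(range(210,292,4))+list(range(366,396,4)):
    col=np.where(mk[120:185,u]>0)[0]+120; 
    pts.append((u,col.max()))
w=np.array([plane(m,u,v+.5,.202) for u,v in pts]);print(pts[:3],pts[-3:]);p=np.polyfit(w[:,0],w[:,1],1);print('rail yaw',np.arctan(p[0]),'offset resid',np.abs(np.polyval(p,w[:,0])-w[:,1]).max())
s,r=st();print(s['position'],r.T@(b-s['position']))
E
```

```text
[0.5276249  0.25010711 0.238     ] [0.59180467 0.25821124 0.164     ] 0.06468940691570776 0.12560758577732362
0.020748499988127073 1.6881454846907562
0.03146580639086025 0.13197552673471374
0.020754486526467792 -1.4102171971436577
0.03236284292896971 -3.0096083556599513
[(210, np.int64(184)), (214, np.int64(184)), (218, np.int64(184))] [(386, np.int64(184)), (390, np.int64(184)), (394, np.int64(184))]
rail yaw 0.13237031875797645 offset resid 2.8671045687628238e-05
[0.53046572 0.1903685  0.2924586 ] [0.00490731 0.05440007 0.05965788]
```

```bash
python3 -m pendant '[{"x":0.2,"z":1.5},{"x":0.5,"z":3.5},{"x":0.5,"z":5},{"x":0.5,"z":5.8},{"x":0.5,"z":5.95},{"x":0.5,"z":5.95,"y":1.5},{"x":0.5,"z":5.95,"y":4},{"x":0.5,"z":5.95,"y":6},{"x":0.5,"z":5.95,"y":7.5},{"x":0.5,"z":5.95,"y":8.3},{"x":0.5,"z":5.95,"y":8.5},{"x":0.5,"z":5.95,"y":8.5}]'; python3 - <<'E'
from h import *
save('wrist','w3')
E
```

```text
$[0]: bad value
```

View pics/w3.png

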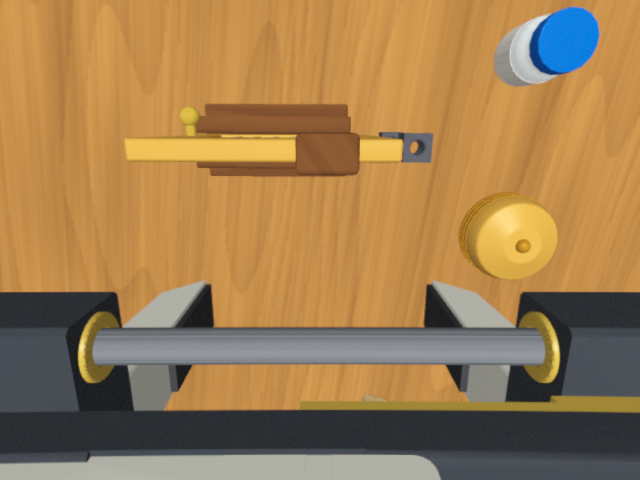

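The move was refused, probably because a row needs all four keys. I'll add them.

```bash
python3 -m pendant '[{"x":0.2,"y":0,"z":1.5,"turn":0},{"x":0.5,"y":0,"z":3.5,"turn":0},{"x":0.5,"y":0,"z":5,"turn":0},{"x":0.5,"y":0,"z":5.8,"turn":0},{"x":0.5,"y":0,"z":5.95,"turn":0},{"x":0.5,"z":5.95,"y":1.5,"turn":0},{"x":0.5,"z":5.95,"y":2.5,"turn":0},{"x":0.5,"z":5.95,"y":3,"turn":0},{"x":0.5,"z":5.95,"y":3,"turn":0}]'; python3 - <<'E'
from h import *
import pickle
m=arm.camera_model('wrist');s,r=st();save('wrist','w4')
print(s['position'],r.T@(np.array([.5276,.2501,.238])-s['position']),proj(m,[.5276,.2501,.238]))
E
```

```text
time_s: 4.2
position: [0.5269, 0.2499, 0.2602]
eef_rot: [-1.572, 0.002, 0.13]
ft_force: [-0.3, -0.2, 0.1]
finger_gap: 0.0919
[0.52685546 0.24989714 0.26016536] [0.00081832 0.02216334 0.00012382] (np.float64(320.0475644030782), np.float64(283.059669047193))
```

View pics/w4.png

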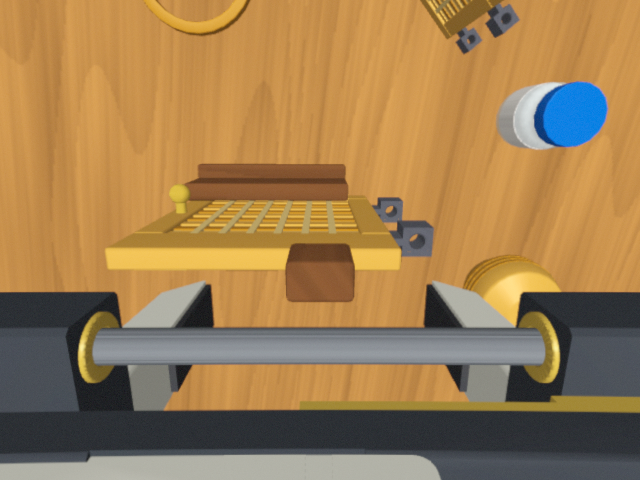

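Both knuckles and their holes show up in this view at (391,210) and (417,240), so it will also work for alignment later. Next I'll go down and grip.

```bash
python3 -m pendant '[{"x":0.1,"y":1,"z":0,"turn":0},{"x":0.1,"y":2.5,"z":0,"turn":0},{"x":0.1,"y":4,"z":0,"turn":0},{"x":0.1,"y":4.9,"z":0,"turn":0},{"x":0.1,"y":5.2,"z":0,"turn":0},{"x":0.1,"y":5.3,"z":0,"turn":0},{"x":0.1,"y":5.3,"z":0,"turn":0}]' && python3 -m pendant '[{"x":0,"y":0,"z":0,"turn":0},{"x":0,"y":0,"z":0,"turn":0},{"x":0,"y":0,"z":0,"turn":0},{"x":0,"y":0,"z":0,"turn":0},{"x":0,"y":0,"z":0,"turn":0},{"x":0,"y":0,"z":0,"turn":0},{"x":0,"y":0,"z":0,"turn":0},{"x":0,"y":0,"z":0,"turn":0}]' -1 40
```

```text
time_s: 4.95
position: [0.5284, 0.2515, 0.2089]
eef_rot: [-1.57, -0.0, 0.131]
ft_force: [1.0, -0.1, -0.1]
finger_gap: 0.0917
time_s: 5.75
position: [0.5281, 0.2512, 0.2087]
eef_rot: [-1.571, 0.0, 0.131]
ft_force: [-2.1, -0.1, 0.3]
finger_gap: 0.0337
```

```bash
python3 -m pendant '[{"x":0,"y":-0.2,"z":0,"turn":0},{"x":0,"y":-0.6,"z":0,"turn":0},{"x":0,"y":-1.3,"z":0,"turn":0},{"x":0,"y":-2.2,"z":0,"turn":0},{"x":0,"y":-3.2,"z":0,"turn":0},{"x":0,"y":-4.3,"z":0,"turn":0},{"x":0,"y":-5.4,"z":0,"turn":0},{"x":0,"y":-6.5,"z":0,"turn":0},{"x":0,"y":-7.5,"z":0,"turn":0},{"x":0,"y":-8.2,"z":0,"turn":0},{"x":0,"y":-8.5,"z":0,"turn":0},{"x":0,"y":-8.5,"z":0,"turn":0}]'; python3 - <<'E'
from h import *
import pickle
m=arm.camera_model('wrist');s,r=st();save('wrist','w5');pickle.dump((m,s),open('pics/w5.pkl','wb'))
E
```

```text
time_s: 6.95
position: [0.5284, 0.2513, 0.2941]
eef_rot: [-1.571, -0.001, 0.131]
ft_force: [-0.1, -0.7, -4.1]
finger_gap: 0.0339
```

View pics/w5.png

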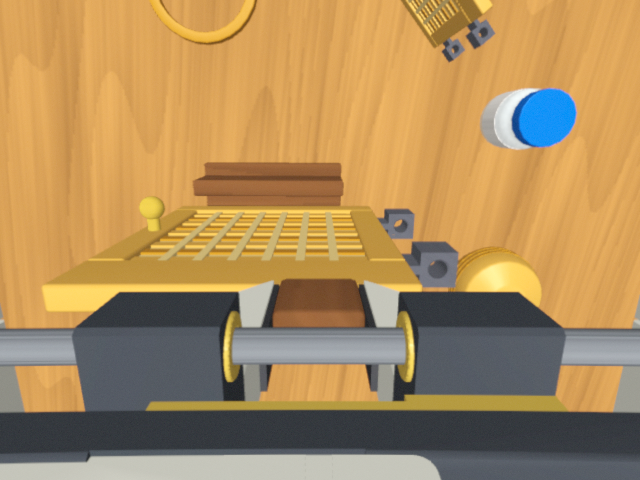

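```bash
python3 - <<'E'
import cv2
t=cv2.imread('pics/w5.png')
cv2.imwrite('pics/w5c.png',cv2.resize(t[200:300,365:475],None,fx=6,fy=6,interpolation=cv2.INTER_CUBIC))
E
```

```text
(no output)
```

View pics/w5c.png

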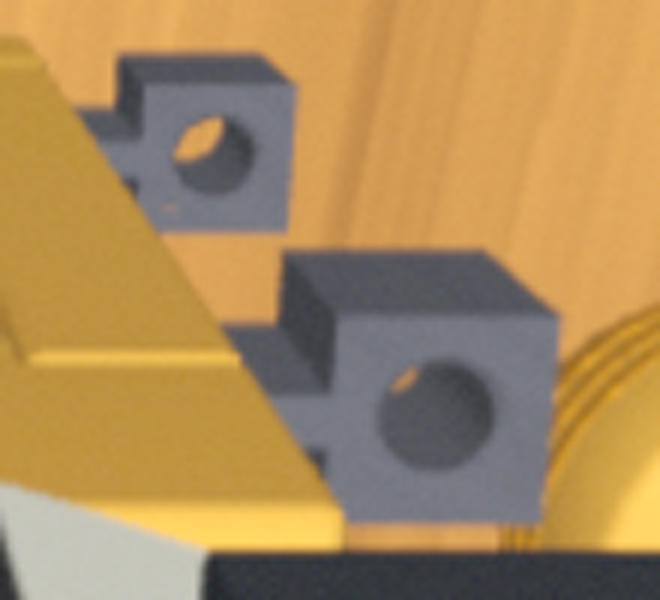

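```bash
python3 - <<'E'
from h import *
import pickle
m,s=pickle.load(open('pics/w5.pkl','rb'));r=R.from_euler('xyz',s['eef_rot']).as_matrix()
z0=.012+s['position'][2]-.2087
a=plane(m,365+436/6,200+414/6,z0+.152);b=plane(m,365+214/6,200+155/6,z0+.052)
print(z0,a,b,'tool frame',r.T@(a-s['position']),r.T@(b-s['position']))
k=[plane(m,365+x/6,200+y/6,z0+.152) for x,y in((335,315),(557,318),(545,522),(332,522))]
for i in range(4):e=k[i]-k[i-1];print(np.linalg.norm(e),np.arctan2(e[1],e[0]))
# goal TCP with yaw -.228
h=(r.T@(a-s['position'])+r.T@(b-s['position']))/2
yaw=-.228;rr=R.from_euler('xyz',[-np.pi/2,0,yaw]).as_matrix()
g=np.array([.5966,-.0735,0])-rr@[h[0],0,h[2]];print('goal',g, 'delta tool',r.T@(g-s['position']),'turn',-(yaw-s['eef_rot'][2]))
E
```

```text
0.0973882863270687 [0.59240502 0.25900056 0.24938829] [0.59251885 0.2588385  0.14938829] tool frame [ 0.064399    0.04473659 -0.00072819] [ 0.06443382  0.14473662 -0.00091   ]
0.01980494061385336 1.7568564209349908
0.019677303710448853 0.11703046714059813
0.019483023673920928 -1.4019107265123114
0.019323447117332727 -3.0089878275626405
goal [ 5.34035800e-01 -5.81420766e-02  1.36407028e-19] delta tool [-0.03502777  0.29404914 -0.30754818] turn 0.3589637481801524
```

```bash
python3 -m pendant '[{"x":-0.3,"y":0,"z":-0.8,"turn":0},{"x":-1,"y":0,"z":-2.8,"turn":0.02},{"x":-2,"y":0,"z":-5.8,"turn":0.06},{"x":-3,"y":0,"z":-9,"turn":0.1},{"x":-4,"y":0,"z":-12.2,"turn":0.15},{"x":-5,"y":0,"z":-15.4,"turn":0.2},{"x":-6,"y":0,"z":-18.6,"turn":0.25},{"x":-7,"y":0.5,"z":-21.8,"turn":0.3},{"x":-8,"y":1,"z":-25,"turn":0.34},{"x":-8.7,"y":1.5,"z":-27.5,"turn":0.36},{"x":-9,"y":2,"z":-28.4,"turn":0.36},{"x":-9.1,"y":2.2,"z":-28.6,"turn":0.36}]' && python3 -m pendant '[{"x":0,"y":0.5,"z":0,"turn":0},{"x":0,"y":1.2,"z":0,"turn":0},{"x":0,"y":1.8,"z":0,"turn":0},{"x":0,"y":2,"z":0,"turn":0},{"x":0,"y":2,"z":0,"turn":0},{"x":0,"y":2,"z":0,"turn":0}]'; python3 - <<'E'
from h import *
import pickle
m=arm.camera_model('wrist');s,r=st();save('wrist','w6');pickle.dump((m,s),open('pics/w6.pkl','wb'))
s,r=st();save('side','s6')
z0=.012+s['position'][2]-.2087
k=s['position']+r@[.0644,0,-.0008];print('z0',z0,'knuckle',k,'delta to pin, tool',r.T@(np.array([.5966,-.0735,k[2]])-k),s['eef_rot'],s['joint_pos'])
E
```

```text
time_s: 8.2
position: [0.4744, -0.0459, 0.2709]
eef_rot: [-1.571, 0.001, -0.232]
ft_force: [0.9, -0.7, -5.4]
finger_gap: 0.0337
time_s: 8.8
position: [0.4757, -0.0438, 0.2518]
eef_rot: [-1.571, -0.0, -0.228]
ft_force: [-0.1, -0.2, -3.8]
finger_gap: 0.0336
z0 0.05521435344810127 knuckle [ 0.5382513  -0.05930603  0.25193908] delta to pin, tool [ 6.00472399e-02  2.30823788e-05 -6.06743677e-04] [-1.57059955e+00 -3.86391956e-04 -2.28522192e-01] [ 0.87983796  0.23763377 -0.95610266  1.92864129  0.21927648  1.08382094
 -0.3951236 ]
```

View pics/w6.png

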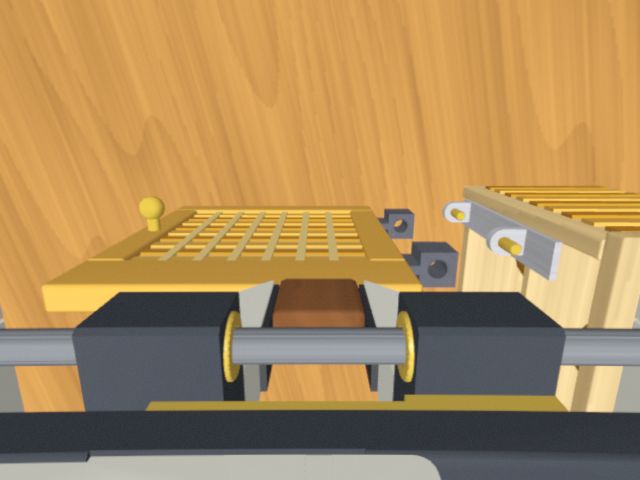

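View pics/s6.png

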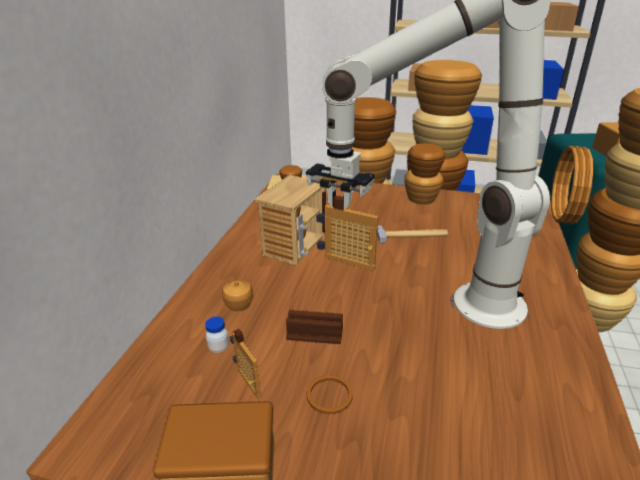

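```bash
python3 - <<'E'
import cv2
t=cv2.imread('pics/w6.png')
cv2.imwrite('pics/w6c.png',cv2.resize(t[195:295,380:560],None,fx=4.4,fy=4.4,interpolation=cv2.INTER_CUBIC))
E
```

```text
(no output)
```

View pics/w6c.png

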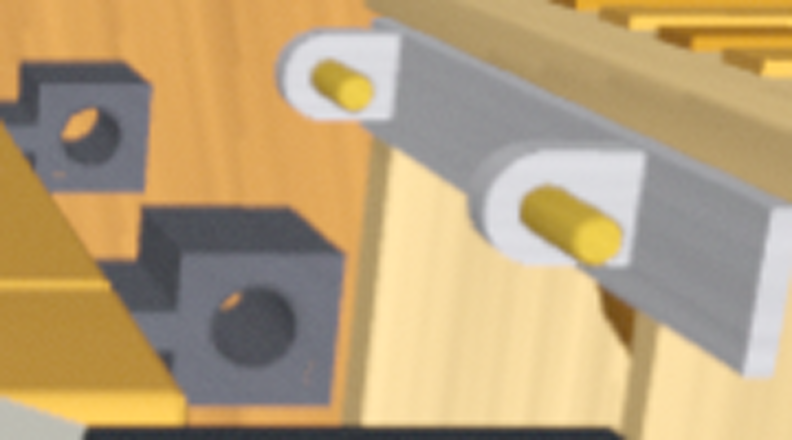

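```bash
python3 - <<'E'
from h import *
import pickle
m,s=pickle.load(open('pics/w6.pkl','rb'));r=R.from_euler('xyz',s['eef_rot']).as_matrix()
z0=.012+s['position'][2]-.2087
f=lambda x,y,z:plane(m,380+x/4.4,195+y/4.4,z)
pu,pl=f(601,241,.170),f(355,93,.070);ku,kl=f(253,326,z0+.152),f(91,136,z0+.052)
print(pu,pl,ku,kl)
for a,b in((pu,ku),(pl,kl)):print(r.T@(a-b))
E
```

```text
[ 0.59684696 -0.07309069  0.17      ] [ 0.59644482 -0.0729784   0.07      ] [ 0.53843469 -0.0590709   0.20712667] [ 0.53851367 -0.05927452  0.10712667]
[ 0.06006236  0.0371382  -0.00045306]
[ 0.05952225  0.03713815 -0.00025417]
```

```bash
python3 -m pendant '[{"x":0.4,"y":0,"z":0,"turn":0},{"x":1.2,"y":0,"z":0,"turn":0},{"x":2.2,"y":0,"z":0,"turn":0},{"x":3.3,"y":0,"z":0,"turn":0},{"x":4.3,"y":0,"z":0,"turn":0},{"x":5.1,"y":0,"z":-0.04,"turn":0},{"x":5.6,"y":0,"z":-0.04,"turn":0},{"x":5.9,"y":0,"z":-0.04,"turn":0},{"x":6,"y":0,"z":-0.04,"turn":0},{"x":6,"y":0,"z":-0.04,"turn":0},{"x":6,"y":0,"z":-0.04,"turn":0}]'; python3 - <<'E'
from h import *
import pickle
m=arm.camera_model('wrist');s,r=st();t,_=save('wrist','w7');pickle.dump((m,s),open('pics/w7.pkl','wb'))
print(s['position'],s['eef_rot'],s['ft_force'])
cv2.imwrite('pics/w7c.png',cv2.resize(t[195:295,380:500],None,fx=5.5,fy=5.5,interpolation=cv2.INTER_CUBIC))
E
```

```text
time_s: 10.0
position: [0.5335, -0.0581, 0.2518]
eef_rot: [-1.571, 0.0, -0.229]
ft_force: [0.2, -0.6, -3.9]
finger_gap: 0.0333
[ 0.53348921 -0.05812654  0.2517583 ] [-1.57109826e+00  1.41896292e-04 -2.28785849e-01] [ 0.23884334 -0.59127274 -3.92135056]
```

View pics/w7c.png

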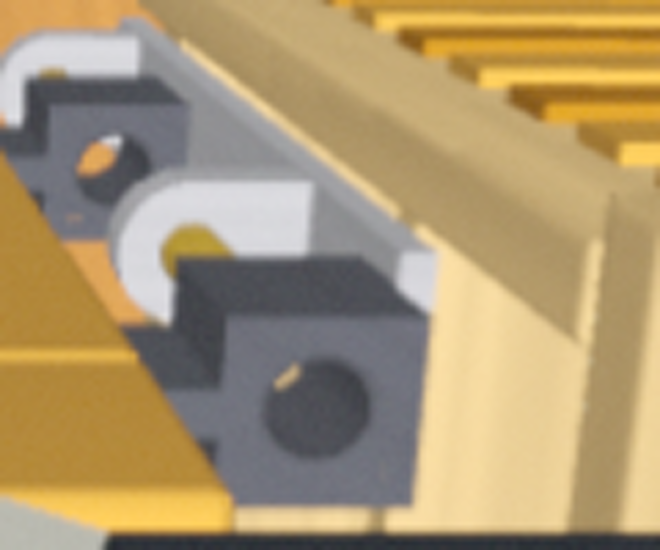

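```bash
python3 -m pendant '[{"x":0.03,"y":0.3,"z":0,"turn":0},{"x":0.03,"y":0.7,"z":0,"turn":0},{"x":0.03,"y":1.0,"z":0,"turn":0},{"x":0.03,"y":1.2,"z":0,"turn":0},{"x":0.03,"y":1.3,"z":0,"turn":0},{"x":0.03,"y":1.4,"z":0,"turn":0},{"x":0.03,"y":1.5,"z":0,"turn":0},{"x":0.03,"y":1.6,"z":0,"turn":0},{"x":0.03,"y":1.7,"z":0,"turn":0},{"x":0.03,"y":1.7,"z":0,"turn":0}]'; python3 -c "
from h import *
s,r=st();print(s['ft_force'],s['torque'],.012+s['position'][2]-.2087)"
```

```text
time_s: 11.05
position: [0.534, -0.0583, 0.2346]
eef_rot: [-1.571, 0.0, -0.229]
ft_force: [-0.7, -1.7, -4.0]
finger_gap: 0.0336
[-0.6509705  -1.68889081 -4.01027853] [-0.078686   -0.16933534 -0.01443045] 0.037945302918173635
```

```bash
python3 -m pendant '[{"x":0,"y":0.1,"z":0,"turn":0},{"x":0,"y":0.2,"z":0,"turn":0},{"x":0,"y":0.3,"z":0,"turn":0},{"x":0,"y":0.4,"z":0,"turn":0},{"x":0,"y":0.4,"z":0,"turn":0}]'; python3 - <<'E'
from h import *
s,r=st();print(s['ft_force'],s['torque'],.012+s['position'][2]-.2087)
t,_=save('wrist','w8')
cv2.imwrite('pics/w8c.png',cv2.resize(t[195:295,380:500],None,fx=5.5,fy=5.5,interpolation=cv2.INTER_CUBIC))
E
```

```text
time_s: 11.55
position: [0.534, -0.0583, 0.2306]
eef_rot: [-1.571, 0.0, -0.229]
ft_force: [1.1, 0.1, -4.8]
finger_gap: 0.0339
[ 1.11086369  0.06476145 -4.80391681] [-0.07163699 -0.23415271  0.04853087] 0.0338526318222451
```

View pics/w8c.png

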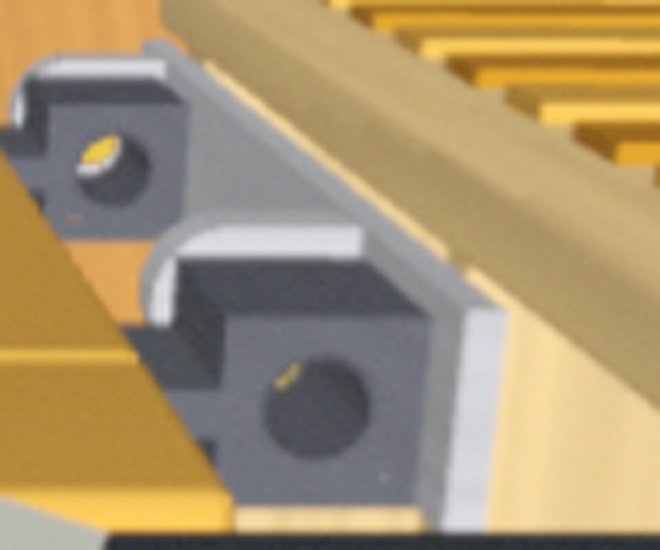

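Yellow brass shows inside the lower knuckle's hole at crop (100,152), and the force reads only the door's weight. I'll keep lowering.

```bash
python3 -m pendant '[{"x":0,"y":0.1,"z":0,"turn":0},{"x":0,"y":0.2,"z":0,"turn":0},{"x":0,"y":0.3,"z":0,"turn":0},{"x":0,"y":0.4,"z":0,"turn":0},{"x":0,"y":0.5,"z":0,"turn":0},{"x":0,"y":0.6,"z":0,"turn":0},{"x":0,"y":0.7,"z":0,"turn":0},{"x":0,"y":0.8,"z":0,"turn":0},{"x":0,"y":0.9,"z":0,"turn":0},{"x":0,"y":1.0,"z":0,"turn":0},{"x":0,"y":1.05,"z":0,"turn":0},{"x":0,"y":1.05,"z":0,"turn":0}]'; python3 - <<'E'
from h import *
s,r=st();print(s['ft_force'],s['torque'],.012+s['position'][2]-.2087)
E
```

```text
time_s: 12.8
position: [0.534, -0.0583, 0.2202]
eef_rot: [-1.571, 0.0, -0.229]
ft_force: [0.5, 0.2, -4.3]
finger_gap: 0.0337
[ 0.46376382  0.21243766 -4.30620512] [-0.04632566 -0.14718691  0.03617703] 0.02345164819386203
```

```bash
python3 -m pendant '[{"x":0,"y":0.05,"z":0,"turn":0},{"x":0,"y":0.1,"z":0,"turn":0},{"x":0,"y":0.13,"z":0,"turn":0},{"x":0,"y":0.16,"z":0,"turn":0},{"x":0,"y":0.16,"z":0,"turn":0},{"x":0,"y":0.16,"z":0,"turn":0}]'; python3 - <<'E'
from h import *
s,r=st();print(s['ft_force'],s['torque'],.012+s['position'][2]-.2087)
E
```

```text
time_s: 13.4
position: [0.5341, -0.0583, 0.2188]
eef_rot: [-1.571, -0.0, -0.229]
ft_force: [-0.1, 0.4, -2.4]
finger_gap: 0.0334
[-0.13456448  0.38256768 -2.43308877] [-0.05824487 -0.04474426  0.01180715] 0.022065615149087503
```

```bash
python3 -m pendant '[{"x":0,"y":0.03,"z":0,"turn":0},{"x":0,"y":0.06,"z":0,"turn":0},{"x":0,"y":0.06,"z":0,"turn":0},{"x":0,"y":0.06,"z":0,"turn":0}]'; python3 - <<'E'
from h import *
s,r=st();print(s['ft_force'],s['torque'],.012+s['position'][2]-.2087)
t,_=save('wrist','w9')
cv2.imwrite('pics/w9c.png',cv2.resize(t[195:295,380:500],None,fx=5.5,fy=5.5,interpolation=cv2.INTER_CUBIC))
E
```

```text
time_s: 13.8
position: [0.5341, -0.0582, 0.2187]
eef_rot: [-1.571, -0.0, -0.229]
ft_force: [-3.9, 0.4, 4.9]
finger_gap: 0.0338
[-3.94054596  0.42043122  4.90580433] [-0.02365742  0.62316338 -0.01016196] 0.021958616459190616
```

View pics/w9c.png

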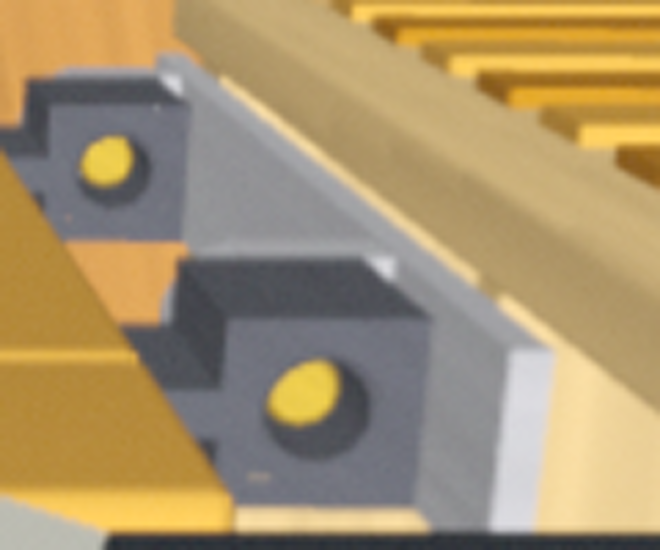

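Both pins fill the holes and the force has gone from −4 to +5 N, so the door is seated. I'll ease off slightly and release.

```bash
python3 -m pendant '[{"x":0,"y":-0.04,"z":0,"turn":0},{"x":0,"y":-0.04,"z":0,"turn":0}]' && python3 -m pendant '[{"x":0,"y":0,"z":0,"turn":0},{"x":0,"y":0,"z":0,"turn":0},{"x":0,"y":0,"z":0,"turn":0},{"x":0,"y":0,"z":0,"turn":0},{"x":0,"y":0,"z":0,"turn":0}]' 0.2 20 && python3 -m pendant '[{"x":0,"y":-0.5,"z":0,"turn":0},{"x":0,"y":-1.5,"z":0,"turn":0},{"x":0,"y":-3,"z":0,"turn":0},{"x":0,"y":-4.5,"z":0,"turn":0},{"x":0,"y":-6,"z":0,"turn":0},{"x":0,"y":-6.3,"z":0,"turn":0},{"x":0,"y":-6.3,"z":0,"turn":0}]';python3 - <<'E'
from h import *
save('wrist','w10');save('top','t10')
s,r=st();print(s['position'],s['ft_force'])
E
```

```text
time_s: 14.05
position: [0.5341, -0.0582, 0.2186]
eef_rot: [-1.571, -0.0, -0.229]
ft_force: [-3.4, -0.4, 3.9]
finger_gap: 0.0337
time_s: 14.55
position: [0.5344, -0.0583, 0.2185]
eef_rot: [-1.571, -0.0, -0.229]
ft_force: [-0.8, 0.7, -0.1]
finger_gap: 0.0551
time_s: 15.25
position: [0.5346, -0.0584, 0.2825]
eef_rot: [-1.571, -0.002, -0.229]
ft_force: [-0.5, 0.5, 0.3]
finger_gap: 0.0552
[ 0.53373331 -0.0584482   0.28110771] [ 0.07704036 -0.22773115  0.03790672]
```

View pics/w10.png

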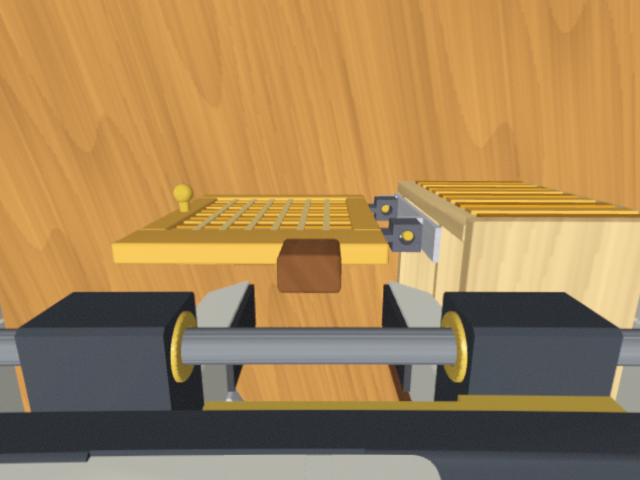

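View pics/t10.png

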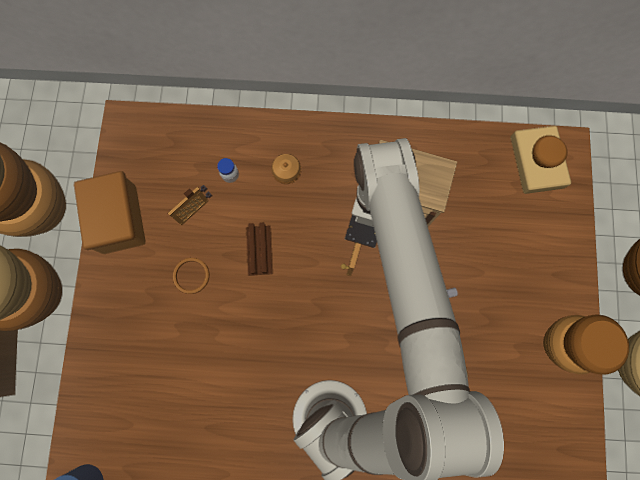

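```bash
python3 -m pendant '[{"x":-0.5,"y":0,"z":0.5,"turn":0},{"x":-2,"y":0,"z":1.5,"turn":0},{"x":-4,"y":0,"z":3,"turn":0},{"x":-6,"y":0,"z":4,"turn":0},{"x":-7.5,"y":0,"z":4.8,"turn":0},{"x":-8.3,"y":0,"z":5,"turn":0},{"x":-8.5,"y":1,"z":5,"turn":0},{"x":-8.5,"y":3,"z":5,"turn":0},{"x":-8.5,"y":5.5,"z":5,"turn":0},{"x":-8.5,"y":7.5,"z":5,"turn":0},{"x":-8.5,"y":8.4,"z":5,"turn":0},{"x":-8.5,"y":8.5,"z":5,"turn":0}]' -1 20;python3 - <<'E'
from h import *
s,r=st();print(s['position'],s['ft_force'],s['joint_pos'],r.T@(s['position']-np.array([.5966,-.0735,0])))
save('wrist','w11')
E
```

```text
time_s: 16.55
position: [0.4619, 0.0094, 0.1949]
eef_rot: [-1.57, 0.003, -0.229]
ft_force: [-0.4, -0.7, 0.5]
finger_gap: 0.0004
[0.46186812 0.00944121 0.1949239 ] [-0.37609373 -0.72063578  0.53806516] [ 0.75327444  0.29651318 -0.95281777  2.02384535  0.29170813  0.96553873
 -0.57753851] [-0.15065156 -0.19444102  0.0502399 ]
```

View pics/w11.png

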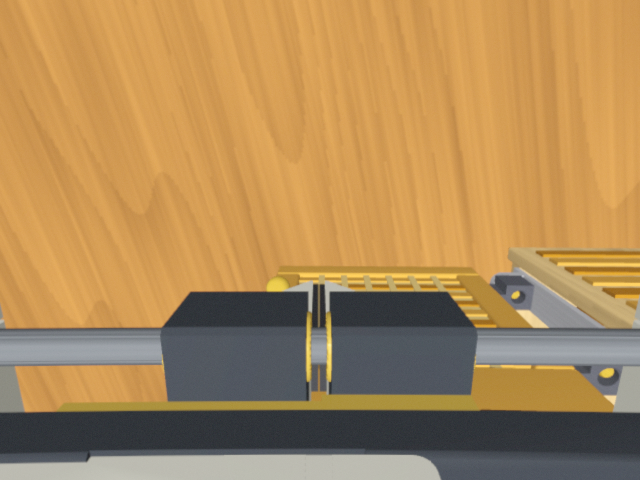

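```bash
python3 -m pendant '[{"x":0,"y":0,"z":-0.5,"turn":0},{"x":0,"y":0,"z":-1.3,"turn":0},{"x":0,"y":0,"z":-2.1,"turn":0},{"x":0,"y":0,"z":-2.7,"turn":0},{"x":0,"y":0,"z":-2.9,"turn":0},{"x":0,"y":0,"z":-3.1,"turn":0},{"x":0,"y":0,"z":-3.2,"turn":0},{"x":0,"y":0,"z":-3.3,"turn":0},{"x":0,"y":0,"z":-3.4,"turn":0}]';python3 - <<'E'
from h import *
s,r=st();print(s['position'],s['ft_force'],r.T@(s['position']-np.array([.5966,-.0735,0])))
r_,d=.1507,.0165
x0,z0=-.1507,.0163
for t in range(2,37,1) :
    th=np.radians(2.5*t); print(t,round(th,3),(100*np.array([-r_*np.cos(th)-d*np.sin(th)-x0,-r_*np.sin(th)+d*np.cos(th)-z0])).round(2))
E
```

```text
time_s: 17.5
position: [0.455, -0.0232, 0.1964]
eef_rot: [-1.571, -0.0, -0.228]
ft_force: [-0.6, 0.2, -0.6]
finger_gap: 0.0003
[ 0.4549699  -0.02321937  0.1964452 ] [-0.60084778  0.18529776 -0.64643749] [-0.14932672 -0.19645171  0.01691745]
2 0.087 [-0.09 -1.3 ]
3 0.131 [-0.09 -1.96]
4 0.175 [-0.06 -2.62]
5 0.218 [ 0.   -3.28]
6 0.262 [ 0.09 -3.94]
7 0.305 [ 0.2  -4.59]
8 0.349 [ 0.34 -5.23]
9 0.393 [ 0.52 -5.87]
10 0.436 [ 0.71 -6.5 ]
11 0.48 [ 0.94 -7.12]
12 0.524 [ 1.19 -7.74]
13 0.567 [ 1.47 -8.34]
14 0.611 [ 1.78 -8.92]
15 0.654 [ 2.11 -9.5 ]
16 0.698 [  2.47 -10.05]
17 0.742 [  2.84 -10.59]
18 0.785 [  3.25 -11.12]
19 0.829 [  3.67 -11.63]
20 0.873 [  4.12 -12.11]
21 0.916 [  4.59 -12.58]
22 0.96 [  5.07 -13.03]
23 1.004 [  5.58 -13.45]
24 1.047 [  6.11 -13.86]
25 1.091 [  6.65 -14.24]
26 1.134 [  7.21 -14.59]
27 1.178 [  7.78 -14.92]
28 1.222 [  8.37 -15.23]
29 1.265 [  8.96 -15.51]
30 1.309 [  9.58 -15.76]
31 1.353 [ 10.2  -15.99]
32 1.396 [ 10.83 -16.18]
33 1.44 [ 11.47 -16.36]
34 1.484 [ 12.11 -16.5 ]
35 1.527 [ 12.76 -16.61]
36 1.571 [ 13.42 -16.7 ]
```

```bash
python3 -m pendant '[{"x":0,"y":0,"z":-0.15,"turn":-0.01},{"x":0,"y":0,"z":-0.4,"turn":-0.025},{"x":-0.05,"y":0,"z":-0.8,"turn":-0.053},{"x":-0.09,"y":0,"z":-1.3,"turn":-0.087},{"x":-0.09,"y":0,"z":-1.96,"turn":-0.131},{"x":-0.06,"y":0,"z":-2.62,"turn":-0.175},{"x":0,"y":0,"z":-3.28,"turn":-0.218},{"x":0.09,"y":0,"z":-3.94,"turn":-0.262},{"x":0.2,"y":0,"z":-4.59,"turn":-0.305},{"x":0.34,"y":0,"z":-5.23,"turn":-0.349},{"x":0.52,"y":0,"z":-5.87,"turn":-0.393},{"x":0.71,"y":0,"z":-6.5,"turn":-0.436}]';python3 - <<'E'
from h import *
s,r=st();print(s['position'],s['ft_force'],s['joint_pos'],r.T@(s['position']-np.array([.5966,-.0735,0])))
save('wrist','w12');save('side','s12')
E
```

```text
time_s: 18.7
position: [0.4471, -0.0887, 0.1964]
eef_rot: [-1.571, -0.0, 0.21]
ft_force: [0.9, -0.4, -0.1]
finger_gap: 0.0002
[ 0.44707878 -0.08865807  0.19643407] [ 0.92718692 -0.42865486 -0.07293505] [ 1.0277858   0.29746004 -1.01867127  2.03693473  0.30773129  0.96783567
  0.0606701 ] [-0.1493888  -0.19644386  0.0162943 ]
```

View pics/w12.png

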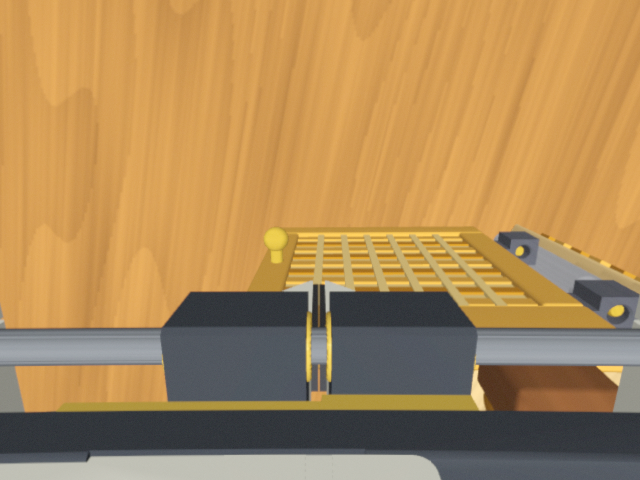

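View pics/s12.png

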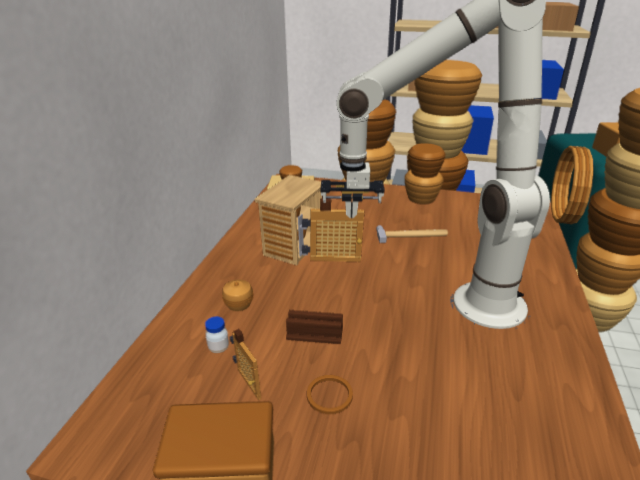

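```bash
python3 -m pendant '[{"x":-0.03,"y":0,"z":-0.4,"turn":-0.026},{"x":-0.07,"y":0,"z":-1,"turn":-0.067},{"x":-0.09,"y":0,"z":-1.63,"turn":-0.109},{"x":-0.08,"y":0,"z":-2.29,"turn":-0.153},{"x":-0.03,"y":0,"z":-2.95,"turn":-0.196},{"x":0.04,"y":0,"z":-3.61,"turn":-0.24},{"x":0.15,"y":0,"z":-4.26,"turn":-0.284},{"x":0.27,"y":0,"z":-4.91,"turn":-0.327},{"x":0.43,"y":0,"z":-5.55,"turn":-0.371},{"x":0.61,"y":0,"z":-6.19,"turn":-0.414},{"x":0.82,"y":0,"z":-6.81,"turn":-0.458},{"x":1.06,"y":0,"z":-7.43,"turn":-0.502}]';python3 - <<'E'
from h import *
s,r=st();print(s['position'],s['ft_force'],s['joint_pos'],r.T@(s['position']-np.array([.5966,-.0735,0])))
save('wrist','w13')
E
```

```text
time_s: 20.0
position: [0.4728, -0.1587, 0.1964]
eef_rot: [-1.571, -0.0, 0.71]
ft_force: [0.4, 0.4, -0.2]
finger_gap: 0.0003
[ 0.47280102 -0.15868204  0.19639959] [ 0.42747762  0.38085918 -0.16167708] [ 1.14388754  0.42819764 -1.07110658  1.94074729  0.43871967  1.03058457
  0.58697779] [-0.14940121 -0.19639804  0.01618815]
```

View pics/w13.png

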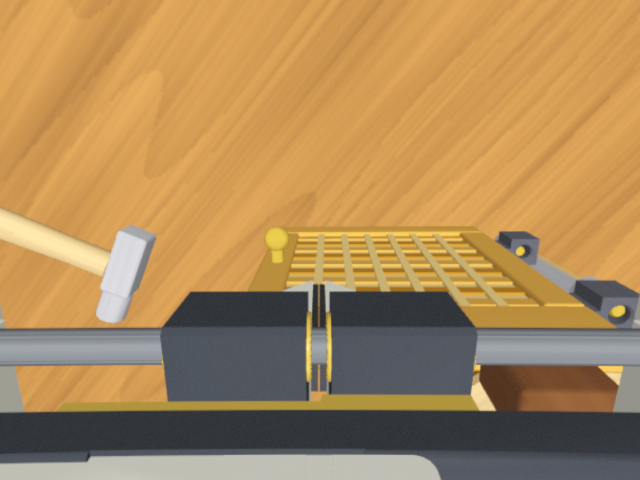

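The door is following in contact at about 54°, and the hammer head near (125,270) is clear.

```bash
python3 -m pendant '[{"x":-0.03,"y":0,"z":-0.4,"turn":-0.026},{"x":-0.07,"y":0,"z":-1,"turn":-0.067},{"x":-0.09,"y":0,"z":-1.63,"turn":-0.109},{"x":-0.08,"y":0,"z":-2.29,"turn":-0.153},{"x":-0.03,"y":0,"z":-2.95,"turn":-0.196},{"x":0.04,"y":0,"z":-3.61,"turn":-0.24},{"x":0.15,"y":0,"z":-4.26,"turn":-0.284},{"x":0.27,"y":0,"z":-4.91,"turn":-0.327},{"x":0.43,"y":0,"z":-5.55,"turn":-0.371},{"x":0.61,"y":0,"z":-6.19,"turn":-0.414},{"x":0.82,"y":0,"z":-6.81,"turn":-0.458},{"x":0.98,"y":0,"z":-7.25,"turn":-0.489}]';python3 - <<'E'
from h import *
s,r=st();print(s['position'],s['ft_force'],s['joint_pos'],r.T@(s['position']-np.array([.5966,-.0735,0])))
save('side','s14')
E
```

```text
time_s: 21.25
position: [0.5276, -0.2074, 0.1963]
eef_rot: [-1.571, -0.0, 1.199]
ft_force: [-0.5, 0.9, -0.4]
finger_gap: 0.0006
[ 0.527598   -0.20739813  0.19634816] [-0.53300042  0.90825963 -0.36202829] [ 1.13737753  0.60252134 -1.10715414  1.7796987   0.5919081   1.13879199
  1.036957  ] [-0.14977472 -0.19637159  0.01575795]
```

View pics/s14.png

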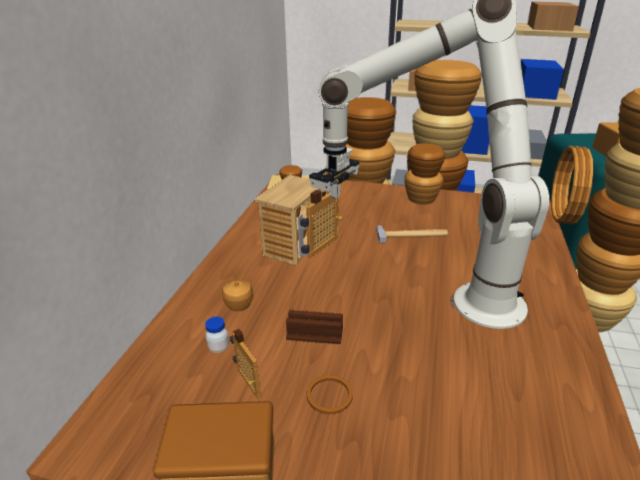

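```bash
python3 -m pendant '[{"x":-0.02,"y":0,"z":-0.22,"turn":-0.015},{"x":-0.04,"y":0,"z":-0.5,"turn":-0.033},{"x":-0.06,"y":0,"z":-0.82,"turn":-0.055},{"x":-0.07,"y":0,"z":-1.1,"turn":-0.073},{"x":-0.08,"y":0,"z":-1.35,"turn":-0.09},{"x":-0.08,"y":0,"z":-1.57,"turn":-0.105},{"x":-0.08,"y":0,"z":-1.75,"turn":-0.117},{"x":-0.08,"y":0,"z":-1.9,"turn":-0.127},{"x":-0.08,"y":0,"z":-2.05,"turn":-0.137},{"x":-0.08,"y":0,"z":-2.15,"turn":-0.144}]';python3 - <<'E'
from h import *
s,r=st();print(s['position'],s['eef_rot'],s['ft_force'],s['torque'],r.T@s['ft_force'])
E
```

```text
time_s: 22.3
position: [0.5472, -0.2161, 0.1964]
eef_rot: [-1.571, -0.0, 1.343]
ft_force: [-0.2, -0.1, -0.0]
finger_gap: 0.0003
[ 0.54724291 -0.21609186  0.19643034] [-1.57086481e+00 -5.42981209e-05  1.34271880e+00] [-0.18102536 -0.14711995 -0.00529947] [ 0.11078578 -0.13533177  0.02498132] [-0.18424104  0.00527967  0.14307309]
```

Not touching the stop yet, so I'll continue in small steps.

```bash
python3 -m pendant '[{"x":-0.01,"y":0,"z":-0.12,"turn":-0.008},{"x":-0.02,"y":0,"z":-0.24,"turn":-0.016},{"x":-0.03,"y":0,"z":-0.36,"turn":-0.024},{"x":-0.03,"y":0,"z":-0.45,"turn":-0.03}]';python3 - <<'E'
from h import *
s,r=st();print(s['eef_rot'][2],r.T@s['ft_force'])
save('wrist','w15')
E
```

```text
time_s: 22.7
position: [0.5509, -0.2174, 0.1963]
eef_rot: [-1.569, 0.0, 1.373]
ft_force: [-4.9, 0.4, 2.9]
finger_gap: 0.0008
1.3725838194645545 [-0.52830274 -2.86453211  4.85997647]
```

View pics/w15.png

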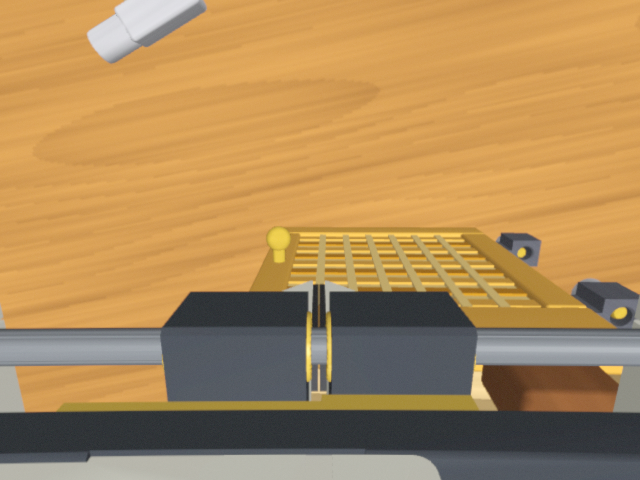

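The push force is 5 N and rising, so the door is at its stop. I'll back straight off, rise and look.

```bash
python3 -m pendant '[{"x":0,"y":0,"z":0,"turn":0}]'; python3 -m pendant '[{"x":0,"y":0,"z":0.1,"turn":0},{"x":0,"y":0,"z":0.4,"turn":0},{"x":0,"y":0,"z":1.2,"turn":0},{"x":0,"y":0,"z":2.5,"turn":0},{"x":0,"y":0,"z":4.5,"turn":0},{"x":0,"y":-1,"z":7,"turn":0},{"x":0,"y":-4,"z":9,"turn":0},{"x":0,"y":-7,"z":10,"turn":0},{"x":0,"y":-10,"z":10.5,"turn":0},{"x":0,"y":-12,"z":10.5,"turn":0},{"x":0,"y":-12,"z":10.5,"turn":0}]';python3 - <<'E'
from h import *
s,r=st();print(s['position'],s['ft_force'])
save('side','s16');save('top','t16')
E
```

```text
time_s: 22.85
position: [0.5509, -0.2173, 0.1963]
eef_rot: [-1.57, 0.0, 1.372]
ft_force: [-2.3, -0.5, 1.6]
finger_gap: 0.0004
time_s: 23.95
position: [0.4497, -0.1969, 0.3189]
eef_rot: [-1.575, 0.003, 1.371]
ft_force: [-0.8, -0.7, -0.2]
finger_gap: 0.0006
[ 0.44968459 -0.19691356  0.31887338] [-0.77727718 -0.73786024 -0.22599849]
```

View pics/s16.png

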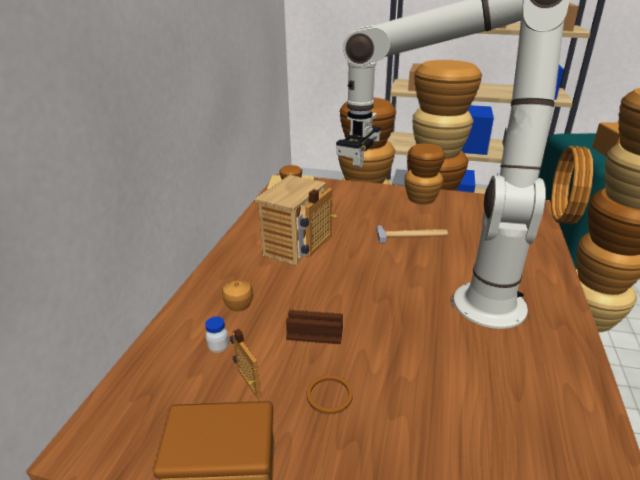

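View pics/t16.png

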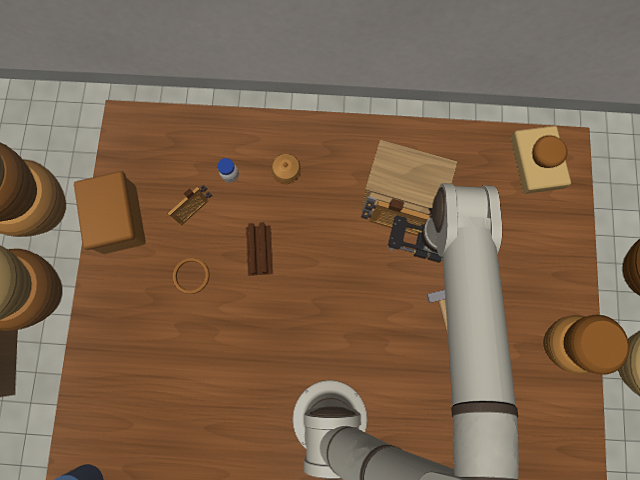

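```bash
python3 -m pendant '[{"x":0,"y":-1,"z":1,"turn":0},{"x":0,"y":-2,"z":3,"turn":0},{"x":0.5,"y":-2,"z":6,"turn":0},{"x":2,"y":-2,"z":9,"turn":0},{"x":5,"y":-2,"z":10,"turn":0},{"x":9,"y":-2,"z":10,"turn":0},{"x":13,"y":-2,"z":10,"turn":0},{"x":16,"y":-2,"z":10,"turn":0},{"x":17.5,"y":-2,"z":10,"turn":0},{"x":18,"y":-2,"z":10,"turn":0},{"x":18,"y":-2,"z":10,"turn":0}]';python3 - <<'E'
from h import *
t,d=save('top','t17');save('wrist','w17')
np.set_printoptions(precision=4,suppress=True)
cv2.imwrite('pics/t17c.png',cv2.resize(t[135:235,355:465],None,fx=6,fy=6,interpolation=cv2.INTER_CUBIC))
E
```

```text
time_s: 25.15
position: [0.3854, -0.0003, 0.3358]
eef_rot: [-1.57, 0.0, 1.373]
ft_force: [-0.7, 0.2, 0.8]
finger_gap: 0.0007
```

View pics/t17c.png

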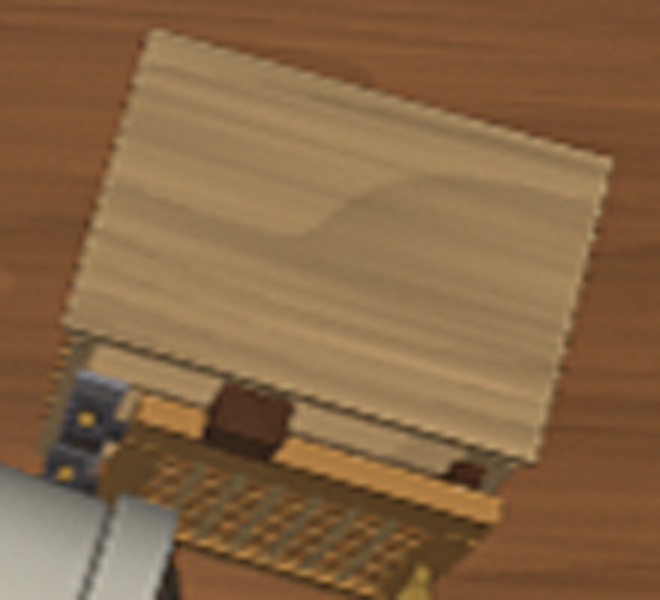

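View pics/w17.png

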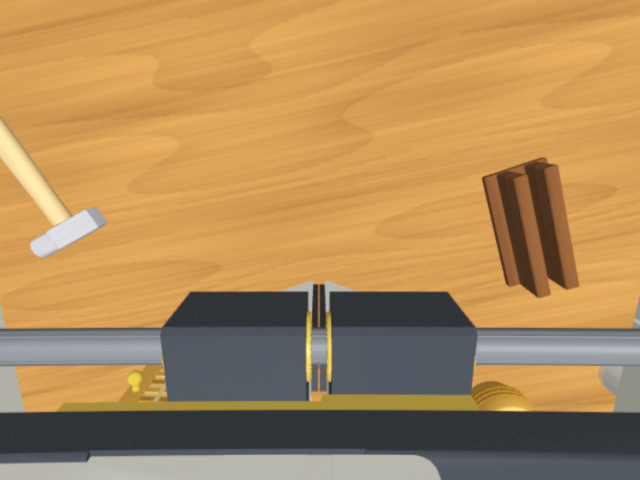

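```bash
python3 - <<'E'
from h import *
m=arm.camera_model('top')
f=lambda x,y,z:plane(m,355+x/6,135+y/6,z)
a,b=f(140,396,.212),f(500,497,.212);e=b-a;print('rail dir yaw (door -x)',np.arctan2(e[1],e[0]),'shut=',-.228-np.pi/2)
ax=np.array([.5966,-.0735]);n=np.array([np.cos(-.228),np.sin(-.228)])
c0=np.array([.6714,-.1815])
for p in(a,b):print(p,'cab x',(p[:2]-c0)@n)
s=f(465,462,.212);print(f(465,484,.19))
# bystanders moved? compare first and last top view
t0=cv2.imread('pics/top0.png').astype(int);t1=cv2.imread('pics/t17.png').astype(int)
for nm,(x0,y0,x1,y1) in dict(small=(165,180,215,228),jar=(215,152,242,186),basket=(268,148,304,188),hoop=(168,254,212,298),hammer=(424,284,470,382)).items():
    print(nm,np.abs(t0-t1)[y0:y1,x0:x1].mean())
E
```

```text
rail dir yaw (door -x) -1.7951330899266797 shut= -1.7987963267948965
[ 0.59700652 -0.09478093  0.212     ] cab x -0.09206929563929676
[ 0.55984122 -0.25765985  0.212     ] cab x -0.09145729736616957
[ 0.57088948 -0.24666029  0.19      ]
small 2.957638888888889
jar 3.220406681190995
basket 3.1525462962962965
hoop 3.0984848484848486
hammer 3.253401360544218
```

View pics/t17.png

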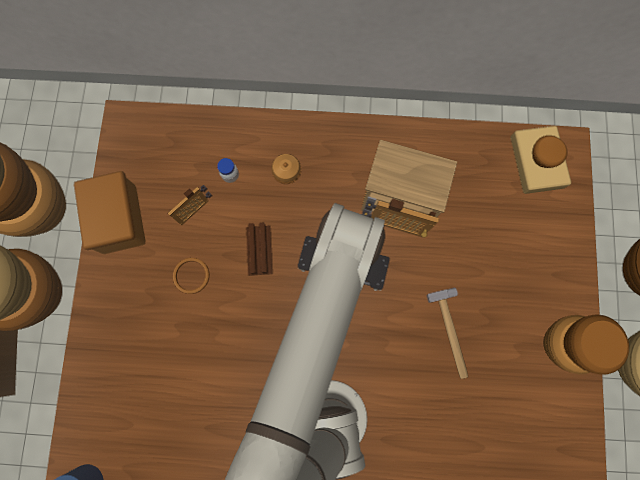

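The top view leaves the gap at the stop uncertain, so I'll check it from above with the wrist camera.

```bash
python3 -m pendant '[{"x":-1,"y":0,"z":-1,"turn":0},{"x":-3,"y":0,"z":-4,"turn":0},{"x":-5.5,"y":0,"z":-8,"turn":0},{"x":-8,"y":0,"z":-12,"turn":0},{"x":-10.5,"y":0,"z":-16,"turn":0},{"x":-13,"y":0,"z":-20,"turn":0},{"x":-15.5,"y":0,"z":-24,"turn":0},{"x":-18,"y":0,"z":-27,"turn":0},{"x":-19.3,"y":0,"z":-29,"turn":0},{"x":-19.6,"y":0.5,"z":-29.4,"turn":0},{"x":-19.6,"y":1.5,"z":-29.4,"turn":0},{"x":-19.6,"y":1.5,"z":-29.4,"turn":0}]';python3 - <<'E'
from h import *
import pickle
m=arm.camera_model('wrist');save('wrist','w18');pickle.dump(m,open('pics/w18.pkl','wb'))
print(arm.get_state()['position'])
E
```

```text
time_s: 26.45
position: [0.6337, -0.2502, 0.3188]
eef_rot: [-1.567, -0.001, 1.373]
ft_force: [0.1, 0.5, 0.9]
finger_gap: 0.0003
[ 0.63404249 -0.24992839  0.32014688]
```

View pics/w18.png

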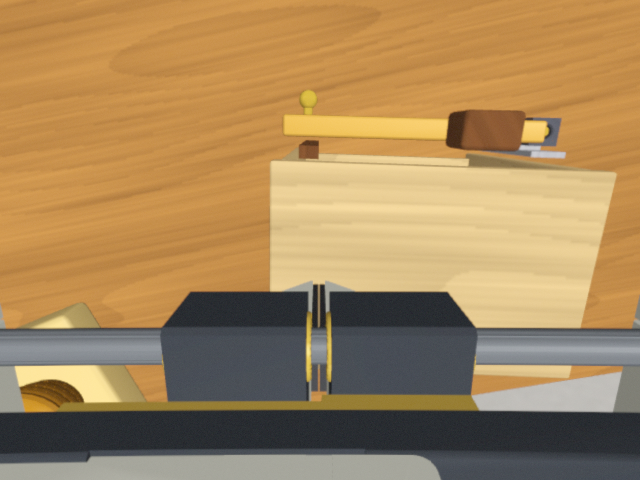

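```bash
python3 - <<'E'
from h import *
t=cv2.imread('pics/w18.png')
cv2.imwrite('pics/w18c.png',cv2.resize(t[85:185,265:395],None,fx=6,fy=6,interpolation=cv2.INTER_CUBIC))
E
```

```text
(no output)
```

View pics/w18c.png

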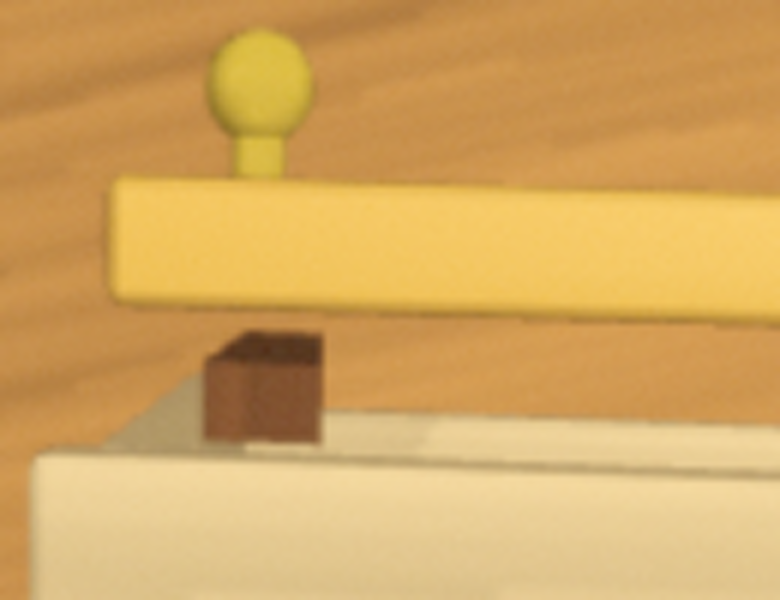

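```bash
python3 - <<'E'
from h import *
import pickle
m=pickle.load(open('pics/w18.pkl','rb'))
f=lambda x,y,z:plane(m,265+x/6,85+y/6,z)
a=f(115,300,.212);b=f(770,322,.212);e=a-b
print('rail back',a,b,np.arctan2(e[1],e[0]))
a2=f(120,178,.212);b2=f(770,195,.212);e=a2-b2;print('rail front',np.arctan2(e[1],e[0]))
c=plane(m,272,163,.222);d=plane(m,610,176,.222);e=c-d;print('cab front edge',c,d,np.arctan2(e[1],e[0])+np.pi/2)
for z in(.18,.2,.21):print('stop front top edge',z,f(205,360,z),f(322,360,z))
n=np.array([np.cos(-.228),np.sin(-.228)])
for z in(.18,.2,.21):print('gap',z,(f(262,360,z)-f(262,305,.212))[:2]@n)
print('stop top-back on cab', f(262,440,.19))
E
```

```text
rail back [ 0.5612375  -0.25895729  0.212     ] [ 0.57739051 -0.19037691  0.212     ] -1.8021142064241014
rail front -1.7946502410627323
cab front edge [ 0.57641437 -0.26942443  0.222     ] [ 0.62691768 -0.06222794  0.222     ] -0.2390838894847218
stop front top edge 0.18 [ 0.5700246  -0.25245071  0.18      ] [ 0.57281394 -0.23855123  0.18      ]
stop front top edge 0.2 [ 0.56953391 -0.25141891  0.2       ] [ 0.57213524 -0.2384563   0.2       ]
stop front top edge 0.21 [ 0.56928856 -0.25090301  0.21      ] [ 0.57179589 -0.23840883  0.21      ]
gap 0.18 0.006843940765391207
gap 0.2 0.006146740275380607
gap 0.21 0.0057981400303752486
stop top-back on cab [ 0.58006934 -0.24725987  0.19      ]
```

There is a gap of about 6 mm at the stop, with the door at about 90°. It needs roughly 0.04 rad more. I'll go back and push again gently, nearer the free edge.

```bash
python3 -m pendant '[{"x":0.2,"y":0,"z":1,"turn":0},{"x":0.5,"y":0,"z":3.5,"turn":0},{"x":0.8,"y":0,"z":7,"turn":0},{"x":1,"y":0,"z":10,"turn":0},{"x":1,"y":0,"z":12,"turn":0},{"x":1,"y":1,"z":12.6,"turn":0},{"x":1,"y":4,"z":12.6,"turn":0},{"x":1,"y":7,"z":12.6,"turn":0},{"x":1,"y":10,"z":12.6,"turn":0},{"x":1,"y":11.8,"z":12.6,"turn":0},{"x":1,"y":12.3,"z":12.6,"turn":0},{"x":1,"y":12.3,"z":12.6,"turn":0}]';python3 - <<'E'
from h import *
s,r=st();yw=-.228;u=np.array([np.sin(yw),-np.cos(yw)]);n=-np.array([np.cos(yw),np.sin(yw)])
d=s['position'][:2]-[.5966,-.0735];print(s['position'],s['eef_rot'],'r',d@u,'d',d@n,s['ft_force'])
E
```

```text
time_s: 27.7
position: [0.514, -0.2156, 0.1983]
eef_rot: [-1.57, -0.0, 1.373]
ft_force: [-0.3, -0.4, 0.0]
finger_gap: 0.0003
[ 0.51404176 -0.21560034  0.1983169 ] [-1.57046161e+00 -3.89212229e-04  1.37258186e+00] r 0.15708345598927384 d 0.048302759893433585 [-0.2725321  -0.36450298  0.01859478]
```

```bash
python3 -m pendant '[{"x":0,"y":0,"z":-0.6,"turn":0},{"x":0,"y":0,"z":-1.5,"turn":0},{"x":0,"y":0,"z":-2.3,"turn":0},{"x":0,"y":0,"z":-2.7,"turn":0},{"x":0,"y":0,"z":-2.9,"turn":0},{"x":0,"y":0,"z":-3,"turn":0},{"x":0,"y":0,"z":-3.1,"turn":0},{"x":0,"y":0,"z":-3.2,"turn":0}]'; python3 -m pendant '[{"x":0,"y":0,"z":-0.1,"turn":0},{"x":0,"y":0,"z":-0.2,"turn":0}]';  python3 -m pendant '[{"x":0,"y":0,"z":-0.1,"turn":0},{"x":0,"y":0,"z":-0.2,"turn":0}]'; python3 - <<'E'
from h import *
s,r=st();yw=-.228;u=np.array([np.sin(yw),-np.cos(yw)]);n=-np.array([np.cos(yw),np.sin(yw)])
d=s['position'][:2]-[.5966,-.0735];print('r',d@u,'d',d@n,r.T@s['ft_force'])
E
```

```text
time_s: 28.5
position: [0.5452, -0.2223, 0.1984]
eef_rot: [-1.571, 0.0, 1.372]
ft_force: [0.3, 0.6, 0.1]
finger_gap: 0.0007
time_s: 28.7
position: [0.5472, -0.2227, 0.1984]
eef_rot: [-1.571, 0.0, 1.372]
ft_force: [-0.1, -0.4, -0.1]
finger_gap: 0.0008
time_s: 28.9
position: [0.5493, -0.2232, 0.1984]
eef_rot: [-1.571, 0.0, 1.372]
ft_force: [0.1, 0.3, 0.6]
finger_gap: 0.0008
r 0.15652365408424904 d 0.01226069781062476 [ 0.32771341 -0.62750306 -0.01090137]
```

```bash
python3 -m pendant '[{"x":0,"y":0,"z":-0.1,"turn":0},{"x":0,"y":0,"z":-0.2,"turn":0}]'; python3 -m pendant '[{"x":0,"y":0,"z":-0.05,"turn":0},{"x":0,"y":0,"z":-0.1,"turn":0}]';python3 - <<'E'
from h import *
s,r=st();yw=-.228;u=np.array([np.sin(yw),-np.cos(yw)]);n=-np.array([np.cos(yw),np.sin(yw)])
d=s['position'][:2]-[.5966,-.0735];print('r',d@u,'d',d@n,r.T@s['ft_force'])
save('top','t19')
t,_=save('side','s19');cv2.imwrite('pics/s19c.png',cv2.resize(t[170:270,250:370],None,fx=6,fy=6,interpolation=cv2.INTER_CUBIC))
E
```

```text
time_s: 29.1
position: [0.5498, -0.2233, 0.1983]
eef_rot: [-1.567, 0.001, 1.372]
ft_force: [-7.8, 1.5, 5.8]
finger_gap: 0.0002
time_s: 29.3
position: [0.5499, -0.2233, 0.1983]
eef_rot: [-1.565, 0.001, 1.372]
ft_force: [-9.6, 1.2, 6.5]
finger_gap: 0.0004
r 0.1565321156615866 d 0.011668327240222081 [-0.68974925 -6.41356672  9.66560116]
```

View pics/s19c.png

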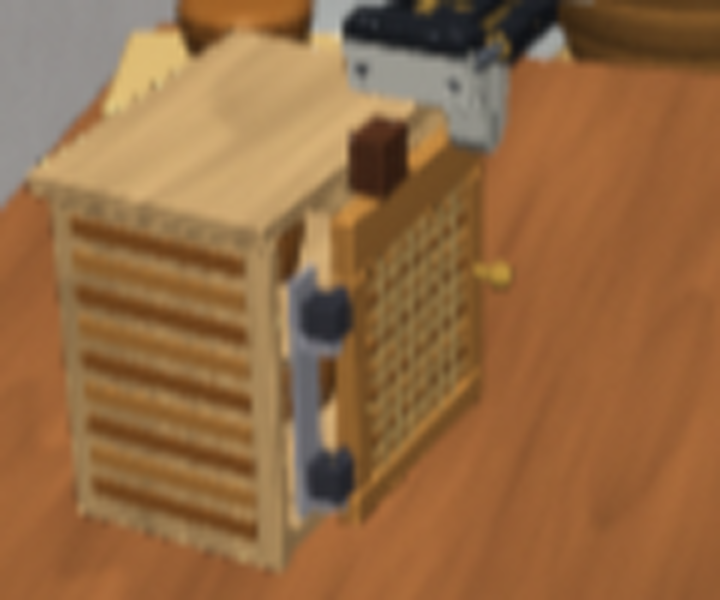

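```bash
python3 - <<'E'
from h import *
a=cv2.imread('pics/t17.png');b=cv2.imread('pics/t19.png')
f=lambda t:cv2.resize(t[185:235,395:455],None,fx=6.5,fy=6.5,interpolation=cv2.INTER_CUBIC)
cv2.imwrite('pics/cmp.png',np.hstack([f(a),f(b)]))
E
```

```text
(no output)
```

View pics/cmp.png

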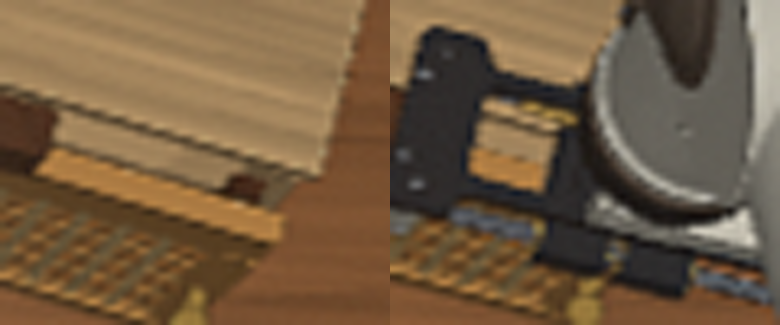

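The pressed door sits clearly further in than after my last release, so it sprang back from the stop. I'll ease the load off very slowly this time.

```bash
python3 -m pendant '[{"x":0,"y":0,"z":0.02,"turn":0},{"x":0,"y":0,"z":0.04,"turn":0},{"x":0,"y":0,"z":0.06,"turn":0},{"x":0,"y":0,"z":0.08,"turn":0},{"x":0,"y":0,"z":0.1,"turn":0},{"x":0,"y":0,"z":0.12,"turn":0},{"x":0,"y":0,"z":0.14,"turn":0},{"x":0,"y":0,"z":0.14,"turn":0},{"x":0,"y":0,"z":0.14,"turn":0}]'; python3 - <<'E'
from h import *
s,r=st();yw=-.228;u=np.array([np.sin(yw),-np.cos(yw)]);n=-np.array([np.cos(yw),np.sin(yw)])
d=s['position'][:2]-[.5966,-.0735];print('r',d@u,'d',d@n,r.T@s['ft_force'])
E
```

```text
time_s: 30.3
position: [0.5498, -0.2233, 0.1983]
eef_rot: [-1.568, 0.001, 1.372]
ft_force: [-5.3, 1.3, 3.9]
finger_gap: -0.0001
r 0.15651706378610478 d 0.011763428943740705 [ 0.27510578 -3.84676754  5.4310932 ]
```

```bash
python3 -m pendant '[{"x":0,"y":0,"z":0.02,"turn":0},{"x":0,"y":0,"z":0.04,"turn":0},{"x":0,"y":0,"z":0.06,"turn":0},{"x":0,"y":0,"z":0.08,"turn":0},{"x":0,"y":0,"z":0.1,"turn":0},{"x":0,"y":0,"z":0.1,"turn":0},{"x":0,"y":0,"z":0.1,"turn":0}]'; python3 - <<'E'
from h import *
s,r=st();yw=-.228;u=np.array([np.sin(yw),-np.cos(yw)]);n=-np.array([np.cos(yw),np.sin(yw)])
d=s['position'][:2]-[.5966,-.0735];print('r',d@u,'d',d@n,r.T@s['ft_force'])
E
```

```text
time_s: 31.0
position: [0.5498, -0.2233, 0.1983]
eef_rot: [-1.571, 0.0, 1.372]
ft_force: [-3.5, -0.5, 1.1]
finger_gap: 0.0005
r 0.15649342756686485 d 0.011741413230048592 [-1.18288265 -1.12066455  3.36035966]
```

```bash
python3 -m pendant '[{"x":0,"y":0,"z":0.01,"turn":0},{"x":0,"y":0,"z":0.02,"turn":0},{"x":0,"y":0,"z":0.03,"turn":0},{"x":0,"y":0,"z":0.04,"turn":0},{"x":0,"y":0,"z":0.05,"turn":0},{"x":0,"y":0,"z":0.06,"turn":0},{"x":0,"y":0,"z":0.07,"turn":0},{"x":0,"y":0,"z":0.08,"turn":0},{"x":0,"y":0,"z":0.09,"turn":0},{"x":0,"y":0,"z":0.1,"turn":0},{"x":0,"y":0,"z":0.1,"turn":0}]'; python3 - <<'E'
from h import *
s,r=st();yw=-.228;u=np.array([np.sin(yw),-np.cos(yw)]);n=-np.array([np.cos(yw),np.sin(yw)])
d=s['position'][:2]-[.5966,-.0735];print('r',d@u,'d',d@n,r.T@s['ft_force'])
E
```

```text
time_s: 32.1
position: [0.5493, -0.2228, 0.1987]
eef_rot: [-1.572, -0.0, 1.372]
ft_force: [-0.4, -0.8, -0.5]
finger_gap: 0.0003
r 0.15615950193806613 d 0.012350130720289653 [-0.84207183  0.50795813  0.26441498]
```

```bash
python3 -m pendant '[{"x":0,"y":0,"z":0.02,"turn":0},{"x":0,"y":0,"z":0.04,"turn":0},{"x":0,"y":0,"z":0.07,"turn":0},{"x":0,"y":0,"z":0.11,"turn":0},{"x":0,"y":0,"z":0.17,"turn":0},{"x":0,"y":0,"z":0.25,"turn":0},{"x":0,"y":0,"z":0.4,"turn":0},{"x":0,"y":0,"z":0.7,"turn":0},{"x":0,"y":0,"z":1.3,"turn":0},{"x":0,"y":0,"z":2.2,"turn":0},{"x":0,"y":0,"z":3.2,"turn":0},{"x":0,"y":0,"z":3.8,"turn":0}]';  python3 -m pendant '[{"x":0,"y":-1,"z":0,"turn":0},{"x":0,"y":-4,"z":0,"turn":0},{"x":0,"y":-7,"z":0,"turn":0},{"x":0,"y":-10,"z":0,"turn":0},{"x":0,"y":-12,"z":0,"turn":0},{"x":0,"y":-12.5,"z":-1,"turn":0},{"x":0,"y":-12.5,"z":-4,"turn":0},{"x":0,"y":-12.5,"z":-7.5,"turn":0},{"x":0,"y":-12.5,"z":-10.5,"turn":0},{"x":0,"y":-12.5,"z":-12,"turn":0},{"x":0,"y":-12.5,"z":-12.5,"turn":0},{"x":0,"y":-12.5,"z":-12.5,"turn":0}]'; python3 - <<'E'
from h import *
import pickle
m=arm.camera_model('wrist');t,_=save('wrist','w20');pickle.dump(m,open('pics/w20.pkl','wb'))
cv2.imwrite('pics/w20c.png',cv2.resize(t[70:190,240:600],None,fx=2.2,fy=2.2,interpolation=cv2.INTER_CUBIC))
cv2.imwrite('pics/w20d.png',cv2.resize(t[85:185,265:395],None,fx=6,fy=6,interpolation=cv2.INTER_CUBIC))
E
```

```text
time_s: 33.3
position: [0.5102, -0.2153, 0.1983]
eef_rot: [-1.57, 0.001, 1.372]
ft_force: [0.4, -1.4, 0.5]
finger_gap: 0.0006
time_s: 34.5
position: [0.6345, -0.2397, 0.3237]
eef_rot: [-1.571, -0.001, 1.373]
ft_force: [0.4, -0.7, -0.8]
finger_gap: 0.0007
```

View pics/w20d.png

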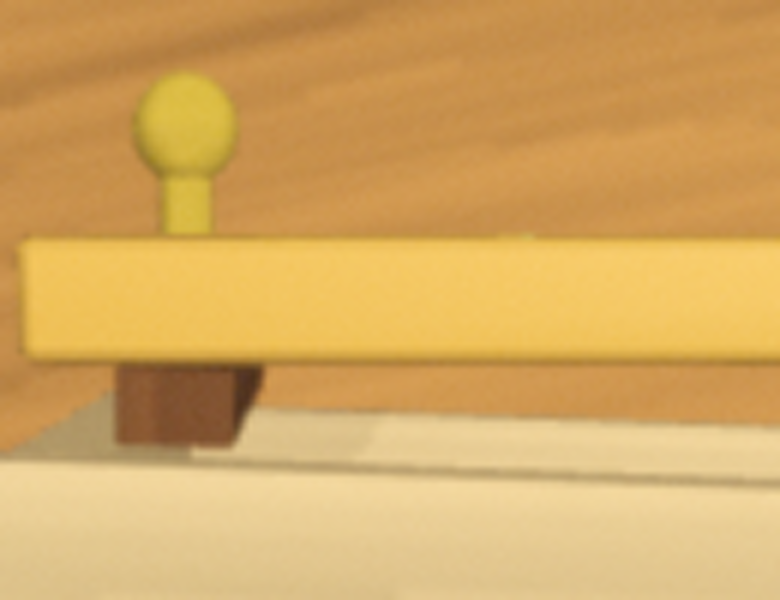

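View pics/w20c.png

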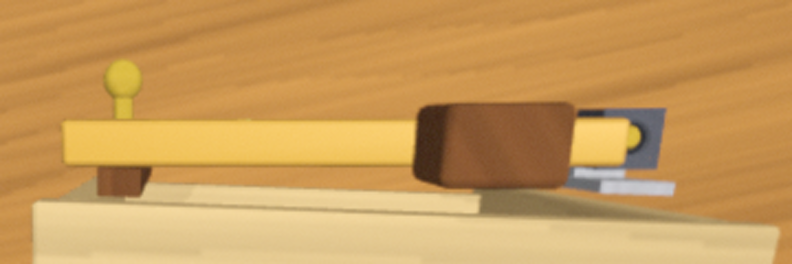

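The door back now meets the stop at crop (190,360), with no gap. I'll hold briefly and check that it stays.

```bash
python3 -m pendant '[{"x":0,"y":-1,"z":0,"turn":0},{"x":0,"y":-3,"z":0,"turn":0},{"x":0,"y":-4,"z":0,"turn":0},{"x":0,"y":-4,"z":0,"turn":0},{"x":0,"y":-4,"z":0,"turn":0},{"x":0,"y":-4,"z":0,"turn":0},{"x":0,"y":-4,"z":0,"turn":0},{"x":0,"y":-4,"z":0,"turn":0}]'; python3 - <<'E'
from h import *
t,_=save('wrist','w21');s_,_=save('side','s21')
A=cv2.resize(t[100:200,255:415],None,fx=3.5,fy=3.5,interpolation=cv2.INTER_CUBIC)
B=cv2.resize(s_[170:270,250:350],None,fx=3.5,fy=3.5,interpolation=cv2.INTER_CUBIC)
cv2.imwrite('pics/fin.png',np.hstack([A,B])[:,:])
print(A.shape,B.shape)
a=cv2.imread('pics/side0.png').astype(int);b=s_.astype(int)
for nm,(x0,y0,x1,y1) in dict(small=(228,325,262,395),jar=(203,315,231,352),basket=(220,278,255,312),hoop=(304,374,355,415),hammer=(374,222,450,245)).items():print(nm,np.abs(a-b)[y0:y1,x0:x1].mean().round(2))
E
```

```text
time_s: 35.35
position: [0.6339, -0.2402, 0.3628]
eef_rot: [-1.57, -0.0, 1.372]
ft_force: [0.1, -0.0, 0.6]
finger_gap: 0.0005
(350, 560, 3) (350, 350, 3)
small 2.09
jar 2.49
basket 2.21
hoop 2.06
hammer 2.42
```

View pics/fin.png

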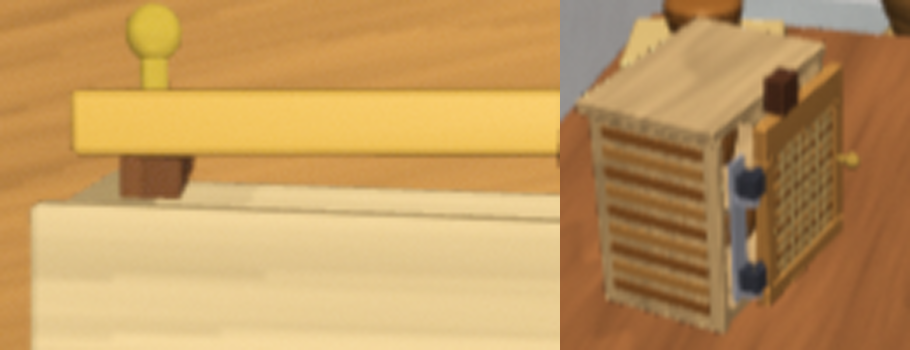

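The door is staying shut against the stop and is still seated on its brackets, and the bystanders haven't moved. I'll hand the job in.

```bash
python3 -c "
from rig import arm
print(arm.close_job())"
```

```text
the job is handed in; nothing more can be done
None
```

The larger door is hung on both hinge pins, fully home and shut against its stop. I handed the job in at about 35.5 s; no verdict is given.

- **Hanging:** I gripped the lifting block across its 34 mm length and lifted the door out of the stand. With the door square to the cabinet front, I lowered it onto both pins. It met no vertical resistance on the way down. At the bottom the vertical force went from −4 N to about +5 N, and brass filled both knuckle holes in the picture.
- **Closing:** I let go and pushed the door round slowly with shut fingers. The first push met the stop at about 5 N, but the check afterwards showed a gap of about 6 mm, so the door had probably sprung back. I pushed again, peaking at about 10 N, and eased off gradually.
- **Last checks:** The wrist pictures, about 1 s apart, show the door's back against the stop with no visible gap. The side view shows both knuckles still on their brackets. The basket, jar, hammer, hoop and small door showed no change beyond picture noise from the first side view, and the arm was clear of everything.
- **Disagreement:** The pins measured about 7.5 mm off nominal in cabinet x, outside the stated 5 mm. I put that down to error in my estimate of the cabinet's position. I aimed at the pins as measured directly, so it did not affect the fit.

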